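# Put the payload's mounting hardware into the parts tray

## Robot

A 6-joint arm with a two-finger parallel gripper is mounted at the origin on the work surface. World frame = base frame: x ahead of the robot, y to its left, z up, the work surface at z = 0. Lengths are in m, angles in rad, forces in N, time in s.
With the tool pointing down it reaches from about 0.3 to 0.75 m from the base axis. Payload 8.5 kg.
Tool frame: the origin (TCP) lies midway between the tips of the shut fingers; the grasp point (between the pads) lies 19 mm behind it; z points along the fingers, y is the direction in which the jaws open and shut (so a half turn about z gives the same grasp; the last joint's range is limited). The gripper opens to 88 mm and grips with 3 to 60 N. Pads are 18 mm wide; open, the fingers measure 123 mm over their backs; the gripper's body (75 mm by 187 mm) begins 45 mm behind the grasp point.
Start: joints at [-1.337, 0.381, 1.297, -0, 1.464, -0.215], TCP at [0.239, -0.496, 0.239] pointing down, gripper open.
Joint ranges: [-3.11, 3.11], [-0.89, 2.33], [0.22, 2.48], [-1.42, 4.56], [0.17, 2.85], [-2.88, 2.88]. Speed limits (rad/s): [2.39, 2.39, 3.14, 3.14, 3.14, 3.14].

## Interface

Orientations are given as a unit quaternion [x, y, z, w].
In Python, from plant import bot gives the robot as it stands.
- The arm moves only by the tool servo_tool, never from a script. Its argument "motion" is one flat list of numbers, 7 for each row, row after row: the shift along the tool's x, y, z in mm, then the turn, a rotation vector about the tool's x, y, z in rad, then the closure, from -1 (fully open) to 1 (shut), so that 0 is half open. A call has 1 to 10 rows; each row shifts and turns the commanded pose from where the row before left it, along the tool's axes as they then stand; what a row does not reach is not made up. A row lasts 1/8 s, in which the tool goes at most 62.5 mm and 10.7 degrees, less where a joint would pass 70% of its speed; a pose out of reach is approached as far as the arm can. A call with a gripper value outside its range is refused whole. The fingers move at their own pace and stop on an object; "grip_force" is the grip in N (left out, the last holds). Time passes only in rows, so rows that do not move let the fingers close. It gives the time, the measured TCP pose, the force and the opening at its end, in the units of the state.
- bot.observe(): the state, without advancing time (a new reading comes with each control period).
- bot.read_camera(name): name is "scene" or "top" or "wrist"; returns a dict with "frame" (400x640x3 uint8, red, green, blue), "vertical_fov" (degrees; the focal length in pixels is half the picture's height over the tangent of half this angle, whatever the lens; pixels are square), "cx", "cy" (the principal point, pixels), "world_from_camera" (4x4, takes a point from camera to world coordinates). Camera axes: x right, y down, z forward; pixel columns grow to the right and rows downward; lengths in m; the calibration is good to about 2 mm. The wrist camera is an equidistant fisheye: a pixel r from the principal point sees the ray r / f radians off the axis. A picture is of the moment at which its call begins. There is no depth.
- bot.hand_in(): hands the job in, once; it reports no verdict.
Trained networks look in a picture, given as the dict that the camera call returned (one of the last four; its "shot" number tells which), for a name from the list of things; names that differ only in an ending like _2 or _b are one class to them, and where a whole thing is asked for, a point or a joint stands for the part that bears it (a point fixed in the world has none). Each returns a list of dicts, best first, with "p" (0 to 1); they miss things now and then, are a little off and sometimes report something else, mostly with a low value. They report only what shows in the picture. A call takes as long as a camera call. They do not tell look-alikes from the thing itself.
- bot.look_for(name, picture): "xy" ([column, row] in pixels, amid what is visible of it).
- bot.outline_of(name, picture): "pixels" (400x640 bool, what is visible of it) and "xy" ([column, row] in pixels, amid what is visible of it).
- bot.tip_of(name, picture): "xy" ([column, row] in pixels: a listed point, or the origin of a listed thing).
The state is a dict: "time_s": time; "qpos": joint angles; "qd": joint speeds; "effort": joint torques, N m; "tcp_pos": TCP position; "orientation": TCP orientation; "force": force on the tool from outside, world axes, zero at the start; "moment": the same for the moment, N m; "grip_width": opening from 0.0 (shut) to 1.0 (fully open).
Only numpy, scipy, OpenCV 4.12 (cv2) and the standard library are available. Lean on these libraries where they do the work, as an engineer would, in place of code of your own. Each camera call takes 0.05 s, during which the arm holds its last target.

## Task

Collect the hardware for the payload's upper stage into the parts tray: the finned heat sink flat, fins up, in the open bin; the two long hex standoffs standing in the split bin, one in each half; and the rubber mount with the threaded stud in the round dish, stud up. The heat sink is partly under the payload's raised base plate: slide it out along the table until it is clear, and only then lift it. Leave the short standoff and the plain rubber foot where they are.

Things in the scene. Friction and masses are not known exactly. Their poses are not given: they have to be found in the camera images.
- heatsink_mid (a point): Finned aluminium heat sink, 70 long (x) x 40 wide (y) x 30 mm tall, fins up, 130 g. Point: its centre, 15 mm up. Starts lengthwise (within 0.1 rad) along the payload's x, its -x end 36 to 44 mm out in front of the base plate, the rest under it. Grip the outer part across y and pull it along the payload's -x: it is clear once its centre is over 38 mm in front of the plate's edge.
- payload: Fixed white lower stage: base plate 280 (y) x 270 deep (x) x 8 mm, underside 38 mm above the table, on four black feet (front ones 50 mm in, 118 mm either side). Sloped panels start 60 mm behind the front edge; top posts reach 160 mm. Origin: on the table, under the middle of the front edge, which faces the robot; x points in under the plate, -x out towards the robot.
- long_a_mid (a point): Long hex standoff: aluminium hexagonal post, 16 mm across flats, 60 mm tall, standing upright, 42 g. Point: its centre, 30 mm above its foot; z along the post; its x is square to a pair of flats (so are the directions 60 and 120 degrees from it).
- long_b_mid (a point): The other long hex standoff, the same as long_a. Either may go in either half of the split bin.
- mount_mid (a point): Rubber mount: black rubber drum between two thin steel end plates, 36 mm diameter, 28 mm tall, 90 g, with an 8 mm thick, 18 mm long threaded steel stud standing on top. Point: the drum's centre, 14 mm above its underside; z up along the stud.
- short_mid (a point): Short hex standoff that does not belong: like the long ones but only 34 mm tall. Point: its centre, 17 mm above its foot. Leave it.
- bumper_mid (a point): Plain rubber foot that does not belong: black, slightly tapered drum, 36 mm diameter, 28 mm tall, a screw hole in the top and no stud. Point: its centre, 14 mm above its underside. Leave it.
- plain_bin: Open bin, fixed: white, rectangular, no divider. Inside 106 (x) x 96 mm (y), walls 2.5 mm thick and 16 mm tall. Origin: centre of its underside, 3 mm above the table; inner floor 2.5 mm above that. Both bins and the dish stand side by side along y, 103 mm apart, in a shallow grey tray 120 x 316 mm with an 11 mm rim; their order varies.
- split_bin: Split bin, fixed: the same white bin with a 3 mm divider, as tall as the walls, along y through its middle: two halves of 51 (x) x 96 mm (y), their centres 27 mm either side along x. Origin and inner floor as the open bin's.
- dish: Round steel dish, fixed, in the same tray: 80 mm diameter at its foot, 91 mm at its rim, 14 mm tall, walls 2.5 mm. Origin: centre of its underside, 3 mm above the table; inner floor 2.5 mm above that.
There are look-alikes about, which are no part of the job. What is shaped like the split_bin but blue or pink is not meant. What is shaped like the part that bears mount_mid but blue or red is not meant.

How it is judged:
On the way:
1. the heat sink has been slid out from under the base plate, clear of its edge, still on (or within 14 mm of) the table (x of heatsink_mid in the frame of payload below -0.036 m and height (world z) of heatsink_mid below 0.029 m), for 0.05 s.
At the end, for the whole second after the job is handed in: Heat sink flat (0.1 rad), fins up, on the open bin's floor; one long standoff upright (0.12 rad) on the floor of each half of the split bin; studded mount, stud up (0.1 rad), on the dish's floor within 26 mm of its middle; all four at rest (0.02 m/s) (x of heatsink_mid in the frame of plain_bin between -0.038 and 0.038 m and y of heatsink_mid in the frame of plain_bin between -0.034 and 0.034 m and z of heatsink_mid in the frame of plain_bin between 0.013 and 0.022 m and angle between each of heatsink_mid, mount_mid's own z axis and vertical below 0.1 rad and ((x of long_a_mid in the frame of split_bin between 0.006 and 0.05 m and x of long_b_mid in the frame of split_bin between -0.05 and -0.006 m) or (x of long_a_mid in the frame of split_bin between -0.05 and -0.006 m and x of long_b_mid in the frame of split_bin between 0.006 and 0.05 m)) and y of long_a_mid in the frame of split_bin between -0.046 and 0.046 m and z of long_a_mid in the frame of split_bin between 0.028 and 0.037 m and angle between each of long_a_mid, long_b_mid's own z axis and vertical below 0.12 rad and y of long_b_mid in the frame of split_bin between -0.046 and 0.046 m and z of long_b_mid in the frame of split_bin between 0.028 and 0.037 m and horizontal distance between mount_mid and dish below 0.026 m and z of mount_mid in the frame of dish between 0.012 and 0.021 m and linear speed of each of heatsink, long_a, long_b, mount below 0.02 m/s and angular speed of each of heatsink, long_a, long_b, mount below 0.2 rad/s); the robot touches nothing.
It fails at once if the short standoff is moved by more than 15 mm or knocked over (distance of short_mid from where it was at the start of the episode above 0.015 m or angle between short_mid's own z axis and vertical above 0.4 rad).
It fails at once if the plain rubber foot is moved by more than 15 mm or knocked over (distance of bumper_mid from where it was at the start of the episode above 0.015 m or angle between bumper_mid's own z axis and vertical above 0.4 rad).
It also fails if it takes over 125 s, if anything falls off the work surface, if the arm or the gripper's body presses on something with over 40 N, if the wrist force passes 120 N, or if a joint passes its speed limit or range.

## Working session

There is one attempt and no reset: what is moved stays moved. The work goes in short steps, Python scripts to look and compute and a tool call to move; the robot and the scene stay as the last step left them, time stands still between calls to the robot, and variables do not carry over. Pictures are saved under pics/ and viewed, and the job is handed in when it is done.

Besides the shell and the picture viewer there is one more tool, called as name(argument=value, ...) on one line, values as JSON. servo_tool: Moves the arm, as the interface text tells. Its arguments: {"type":"object","properties":{"motion":{"type":"array","items":{"type":"number"}},"grip_force":{"type":"number"}},"required":["motion"]}

```bash
ls; mkdir -p pics
python3 - <<'E'
from plant import bot
import cv2,numpy as np
print(bot.observe())
for n in ["scene","top","wrist"]:
    p=bot.read_camera(n); cv2.imwrite(f"pics/a_{n}.png",p["frame"][:,:,::-1])
    print(n,p["vertical_fov"],p["cx"],p["cy"],np.round(p["world_from_camera"],3).tolist(),p["shot"])
E
```

```text
pics
{'time_s': 0.0, 'qpos': array([-1.33730275e+00,  3.81197697e-01,  1.29826428e+00, -1.05105000e-05,
        1.46359739e+00, -2.15304634e-01]), 'qd': array([ 0.00020117, -0.00147355,  0.0005704 ,  0.00177075, -0.00094011,
        0.00058808]), 'effort': array([-1.05694631e-03, -4.37926912e+01, -2.24557722e+01,  7.11657037e-02,
        3.53377615e-02, -1.02376721e-04]), 'tcp_pos': array([ 0.23856162, -0.49525354,  0.23813567]), 'orientation': array([ 9.74927606e-01,  2.22521067e-01, -1.18938492e-05, -7.33278314e-04]), 'force': array([-0.08094966,  0.31229868,  0.68518679]), 'moment': array([ 0.02613237, -0.01975698, -0.02281881]), 'grip_width': 1.00225290126602}
scene 47.95032099475243 321.1110522678057 197.86567395296282 [[-0.326, 0.544, -0.773, 1.313], [0.945, 0.204, -0.255, 0.249], [0.019, -0.814, -0.581, 0.605], [0.0, 0.0, 0.0, 1.0]] 1
top 42.20393365345032 309.73210867721014 187.24711087789896 [[-0.013, -0.979, 0.204, 0.314], [-1.0, 0.013, -0.005, 0.007], [0.003, -0.204, -0.979, 1.312], [0.0, 0.0, 0.0, 1.0]] 2
wrist 65.70646984690485 315.4023042382315 201.1363380841692 [[0.433, -0.869, -0.239, 0.3], [-0.902, -0.418, -0.114, -0.466], [-0.001, 0.264, -0.964, 0.384], [0.0, 0.0, 0.0, 1.0]] 3
```

View pics/a_scene.png

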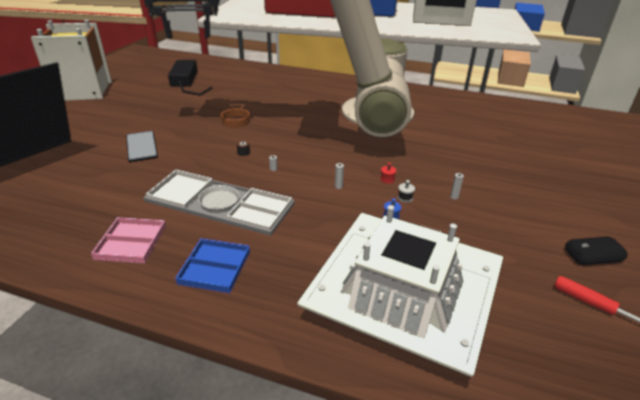

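View pics/a_top.png

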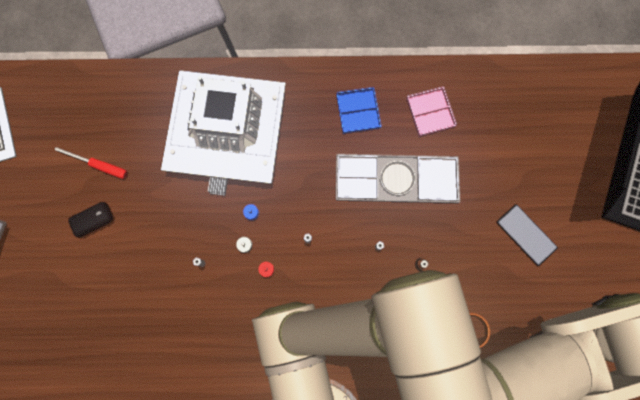

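View pics/a_wrist.png

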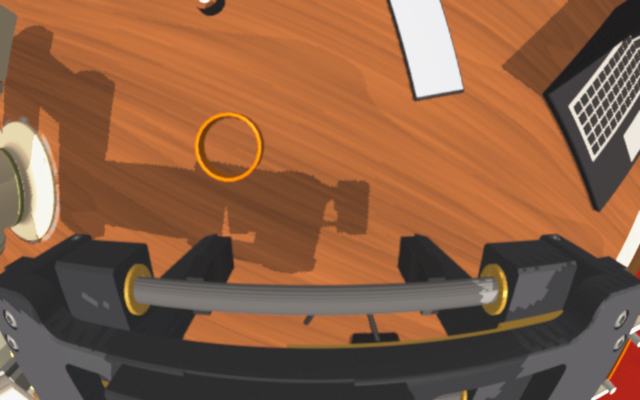

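The top view shows the payload at (224,128) with the heat sink sticking out at (217,186). The tray, from left to right, holds the split bin (357,177), dish (397,178) and plain bin (438,178). Standoffs are at (197,262) and (308,238), both long, and (380,245), short. The steel-topped mount is at (244,244), with red and blue decoys next to it, and the bumper is at (424,264).

Next I triangulate from scene and top.

```bash
cat > h.py <<'E'
from plant import bot
import cv2,numpy as np
def ray(p,xy):
    f=200/np.tan(np.radians(p["vertical_fov"]/2))
    d=np.array([xy[0]-p["cx"],xy[1]-p["cy"]],float)
    if p.get("fish"):
        r=np.hypot(*d);t=r/f
        v=np.array([*(d/r*np.sin(t)),np.cos(t)]) if r>0 else np.array([0,0,1.])
    else: v=np.array([*(d/f),1.])
    T=np.array(p["world_from_camera"]); v=T[:3,:3]@v
    return T[:3,3],v/np.linalg.norm(v)
def tri(rs):
    A=np.zeros((3,3));b=np.zeros(3)
    for o,v in rs:
        M=np.eye(3)-np.outer(v,v);A+=M;b+=M@o
    x=np.linalg.solve(A,b)
    return x,[float(np.linalg.norm((np.eye(3)-np.outer(v,v))@(x-o))) for o,v in rs]
def atz(p,xy,z):
    o,v=ray(p,xy); return o+v*(z-o[2])/v[2]
def proj(p,X):
    f=200/np.tan(np.radians(p["vertical_fov"]/2))
    T=np.array(p["world_from_camera"]);c=T[:3,:3].T@(np.array(X)-T[:3,3])
    if p.get("fish"):
        r=np.hypot(c[0],c[1]);t=np.arctan2(r,c[2]);return np.array([p["cx"],p["cy"]])+f*t*c[:2]/r
    return np.array([p["cx"],p["cy"]])+f*c[:2]/c[2]
def cam(n):
    p=bot.read_camera(n)
    if n=="wrist": p["fish"]=True
    return p
def save(p,n,crop=None,k=1):
    im=p["frame"][:,:,::-1]
    if crop: a,b,c,d=crop; im=im[b:d,a:c]
    cv2.imwrite("pics/"+n,cv2.resize(im,None,fx=k,fy=k,interpolation=cv2.INTER_CUBIC))
E
python3 - <<'E'
from h import *
S=cam("scene");T=cam("top")
for n in ["heatsink_mid","payload","long_a_mid","mount_mid","short_mid","bumper_mid","plain_bin","split_bin","dish"]:
    print(n)
    for p,z in((S,"S"),(T,"T")):
        for d in bot.tip_of(n,p)[:6]:
            print("  ",z,np.round(d["xy"],1),round(d["p"],2),"z=.015:",np.round(atz(p,d["xy"],.015),3))
save(S,"b_s.png",(220,120,500,260),2.8)
save(T,"b_t.png",(150,140,470,290),2.5)
E
```

```text
heatsink_mid
   T [217.2 180.6] 0.68 z=.015: [0.605 0.237 0.015]
   T [422.  262.4] 0.47 z=.015: [ 0.391 -0.276  0.015]
payload
   T [219.1 178.9] 0.79 z=.015: [0.61  0.232 0.015]
long_a_mid
   S [338.8 175.3] 0.69 z=.015: [ 0.424 -0.     0.015]
   T [311.7 237.8] 0.38 z=.015: [ 0.455 -0.003  0.015]
mount_mid
   S [390.8 212.7] 0.72 z=.015: [0.527 0.15  0.015]
   S [404.8 192. ] 0.71 z=.015: [0.438 0.164 0.015]
   S [388.  170.9] 0.71 z=.015: [0.361 0.108 0.015]
   T [249.7 212.1] 0.67 z=.015: [0.523 0.153 0.015]
   T [265.1 271.4] 0.64 z=.015: [0.374 0.113 0.015]
   T [247.1 244.9] 0.5 z=.015: [0.44  0.158 0.015]
short_mid
   S [273.4 166. ] 0.41 z=.015: [ 0.44  -0.166  0.015]
   S [260.1 212.8] 0.36 z=.015: [ 0.626 -0.115  0.015]
   T [379.2 245.7] 0.47 z=.015: [ 0.433 -0.172  0.015]
bumper_mid
   S [242.4 146.3] 0.62 z=.015: [ 0.378 -0.284  0.015]
   T [421.1 264.5] 0.51 z=.015: [ 0.386 -0.274  0.015]
plain_bin
   S [182.7 191.5] 0.97 z=.015: [ 0.615 -0.314  0.015]
   T [439.6 179.9] 0.84 z=.015: [ 0.6   -0.334  0.015]
split_bin
   S [130.1 239.3] 0.84 z=.015: [ 0.794 -0.318  0.015]
   S [260.1 211.4] 0.81 z=.015: [ 0.622 -0.117  0.015]
   S [217.5 270.5] 0.56 z=.015: [ 0.811 -0.113  0.015]
   T [360.9 107.4] 0.89 z=.015: [ 0.799 -0.138  0.015]
   T [358.4 177. ] 0.72 z=.015: [ 0.61  -0.126  0.015]
   T [429.8 111.5] 0.71 z=.015: [ 0.785 -0.32   0.015]
dish
   S [221.4 202. ] 0.98 z=.015: [ 0.62  -0.212  0.015]
   T [399.2 180.2] 0.64 z=.015: [ 0.6   -0.23   0.015]
```

View pics/b_s.png

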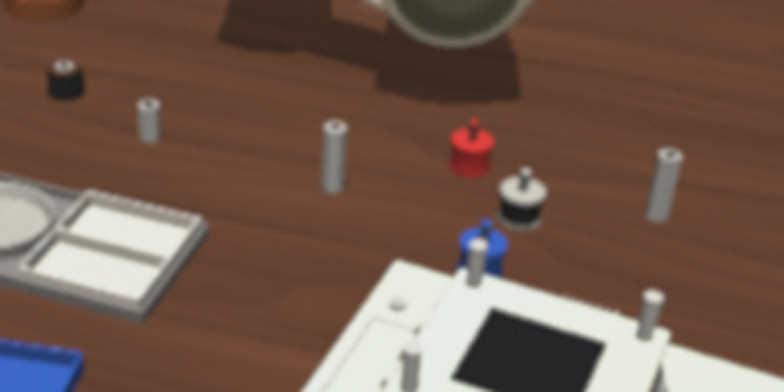

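View pics/b_t.png

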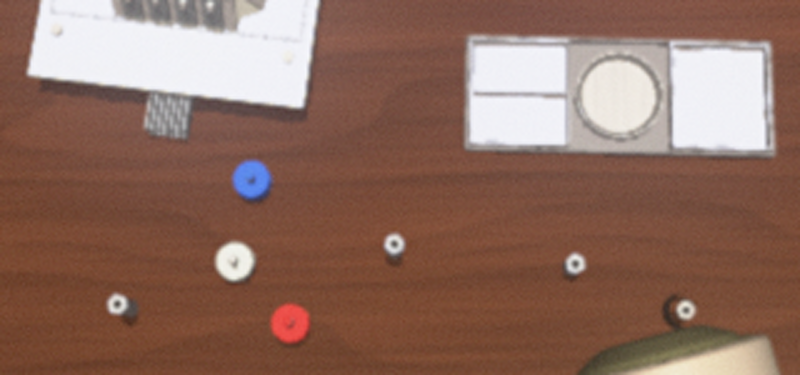

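Object identities are settled: the genuine mount is the steel/black one at roughly (0.44, 0.16). I'll write a helper that turns a target pose into tool-axis rows, then move the wrist camera over the cluster for accurate measurements.

```bash
cat >> h.py <<'E'
from scipy.spatial.transform import Rotation as R
def down(yaw): # tool z down, tool x at world yaw
    return R.from_euler("z",yaw)*R.from_euler("x",np.pi)
def rel(pos,yaw,pos0=None,rot0=None):
    """print total shift in tool axes (at start attitude) mm and turn rad"""
    s=bot.observe()
    p0=s["tcp_pos"] if pos0 is None else np.array(pos0); r0=R.from_quat(s["orientation"]) if rot0 is None else rot0
    sh=r0.inv().apply(np.array(pos)-p0)*1000; tr=(r0.inv()*down(yaw)).as_rotvec()
    print("t",round(float(s["time_s"]),2),"tcp",np.round(p0,4),"shift",np.round(sh,1),"turn",np.round(tr,3),"grip",round(float(s["grip_width"]),3))
    return sh,tr
def rows(pos,yaw,n,c):
    """n rows, straight line, turning evenly: list"""
    s=bot.observe();p=s["tcp_pos"].copy();r=R.from_quat(s["orientation"])
    d=(np.array(pos)-p)/n; tr=(r.inv()*down(yaw)).as_rotvec()/n
    out=[]
    for i in range(n):
        out.append([*np.round(r.inv().apply(d)*1000,0),*np.round(tr,3),c]); r=r*R.from_rotvec(tr)
    for o in out: print([float(x)+0 for x in o])
E
python3 - <<'E'
from h import *
rel([.38,.1,.30],0)
rows([.38,.1,.30],0,10,-1)
E
```

```text
t 1.15 tcp [ 0.2386 -0.4955  0.2387] shift [ 385.8 -475.2  -61.2] turn [-0.     0.     0.449] grip 1.002
[39.0, -48.0, -6.0, 0.0, 0.0, 0.045, -1.0]
[36.0, -49.0, -6.0, 0.0, 0.0, 0.045, -1.0]
[34.0, -51.0, -6.0, 0.0, 0.0, 0.045, -1.0]
[32.0, -52.0, -6.0, 0.0, 0.0, 0.045, -1.0]
[29.0, -54.0, -6.0, 0.0, 0.0, 0.045, -1.0]
[27.0, -55.0, -6.0, 0.0, 0.0, 0.045, -1.0]
[25.0, -56.0, -6.0, 0.0, 0.0, 0.045, -1.0]
[22.0, -57.0, -6.0, 0.0, 0.0, 0.045, -1.0]
[19.0, -58.0, -6.0, 0.0, 0.0, 0.045, -1.0]
[17.0, -59.0, -6.0, 0.0, 0.0, 0.045, -1.0]
```

servo_tool(motion=[39, -48, -6, 0, 0, 0.045, -1, 36, -49, -6, 0, 0, 0.045, -1, 34, -51, -6, 0, 0, 0.045, -1, 32, -52, -6, 0, 0, 0.045, -1, 29, -54, -6, 0, 0, 0.045, -1, 27, -55, -6, 0, 0, 0.045, -1, 25, -56, -6, 0, 0, 0.045, -1, 22, -57, -6, 0, 0, 0.045, -1, 19, -58, -6, 0, 0, 0.045, -1, 17, -59, -6, 0, 0, 0.045, -1])

```text
time_s: 2.4
tcp_pos: [0.3799, 0.1025, 0.2993]
orientation: [1.0, -0.001, 0.001, 0.0]
force: [0.8, -1.1, 0.1]
grip_width: 0.998
```

Run:
```python
from h import *
rel([.38,.1,.30],0)
p=cam("wrist");save(p,"c_w.png",k=1.25);t=cam("top");save(t,"c_t.png",k=1.25)
s=cam("scene");save(s,"c_s.png")
import pickle;pickle.dump([p,t,s],open("c.pkl","wb"))
for n in ["heatsink_mid","payload","long_a_mid","mount_mid"]:
  for q,l in ((p,"W"),(t,"T"),(s,"S")):
    for d in bot.tip_of(n,q)[:5]: print(n,l,np.round(d["xy"],1),round(d["p"],2),np.round(atz(q,d["xy"],{"l":.03,"h":.015,"p":0,"m":.014}[n[0]]),3))
```

```text
t 2.4 tcp [0.3799 0.1025 0.2993] shift [ 0.1  2.5 -0.7] turn [ 0.    -0.001 -0.003] grip 0.998
heatsink_mid W [220.5  14.8] 0.62 [0.607 0.237 0.015]
heatsink_mid T [217.5 182.7] 0.88 [0.6   0.236 0.015]
payload W [222.   15.5] 0.91 [0.611 0.239 0.   ]
payload T [219.4 180.5] 0.74 [0.609 0.234 0.   ]
payload T [357.7 175. ] 0.33 [ 0.619 -0.125  0.   ]
long_a_mid W [382.8 120.2] 0.58 [0.447 0.011 0.03 ]
long_a_mid T [310.1 239.7] 0.59 [0.449 0.001 0.03 ]
long_a_mid S [340.5 173.7] 0.75 [0.438 0.008 0.03 ]
mount_mid W [279.7  66.6] 0.95 [0.522 0.151 0.014]
mount_mid W [307.6 169.4] 0.73 [0.376 0.113 0.014]
mount_mid W [269.3 124.8] 0.64 [0.44  0.166 0.014]
mount_mid T [253.  210.3] 0.51 [0.527 0.144 0.014]
mount_mid S [391.6 210.9] 0.64 [0.519 0.15  0.014]
mount_mid S [403.2 191.1] 0.58 [0.434 0.16  0.014]
```

View pics/c_w.png

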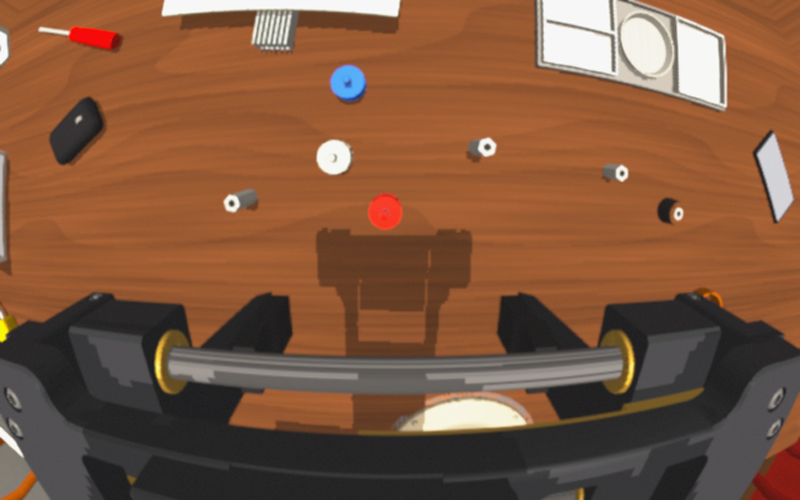

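View pics/c_t.png

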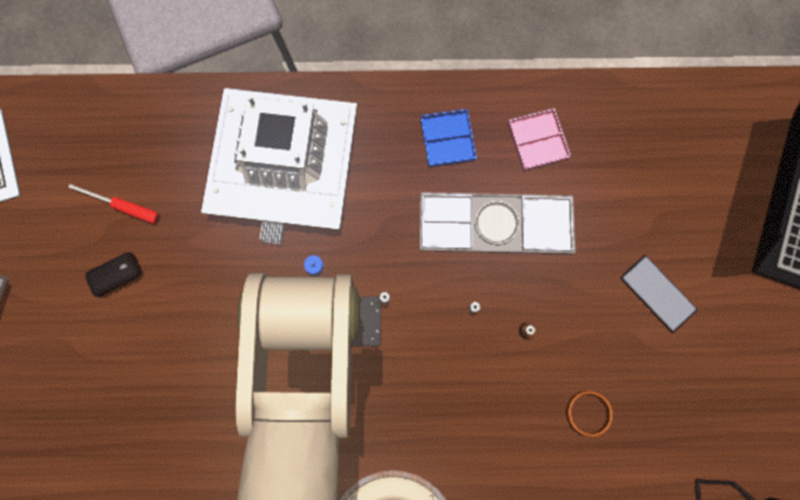

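The wrist view shows the heat sink at (274,30), blue decoy (348,82), real mount (334,157), red decoy (385,211), and long posts at (233,203) and (486,147). I'll move closer to the heat sink for a second wrist view.

servo_tool(motion=[30, -38, 20, 0, 0, 0, 0, 30, -38, 20, 0, 0, 0, 0, 20, -40, 20, 0, 0, 0, 0, 0, 0, 0, 0, 0, 0, 0])

```text
time_s: 3.65
tcp_pos: [0.4601, 0.2178, 0.2367]
orientation: [1.0, 0.001, -0.002, 0.0]
force: [-0.2, -0.3, 0.4]
grip_width: 0.569
```

Run:
```python
from h import *
rel([.38,.1,.30],0)
p=cam("wrist");save(p,"d_w.png",k=1.25)
import pickle;pickle.dump(p,open("d.pkl","wb"))
for n in ["heatsink_mid","payload","long_a_mid","mount_mid"]:
    for d in bot.tip_of(n,p)[:5]: print(n,np.round(d["xy"],1),round(d["p"],2),np.round(atz(p,d["xy"],{"l":.03,"h":.015,"p":0,"m":.014}[n[0]]),3))
```

```text
t 3.65 tcp [0.4601 0.2178 0.2367] shift [-80.5 117.8 -62.9] turn [0.001 0.004 0.001] grip 0.569
heatsink_mid [301.1  56.5] 0.7 [0.601 0.234 0.015]
payload [299.3  52.4] 0.8 [0.61  0.237 0.   ]
long_a_mid [473.6 187.7] 0.97 [0.448 0.015 0.03 ]
mount_mid [369.  124.6] 0.97 [0.52  0.154 0.014]
mount_mid [395.8 234.7] 0.97 [0.38  0.112 0.014]
mount_mid [358.8 194.9] 0.61 [0.434 0.164 0.014]
```

View pics/d_w.png

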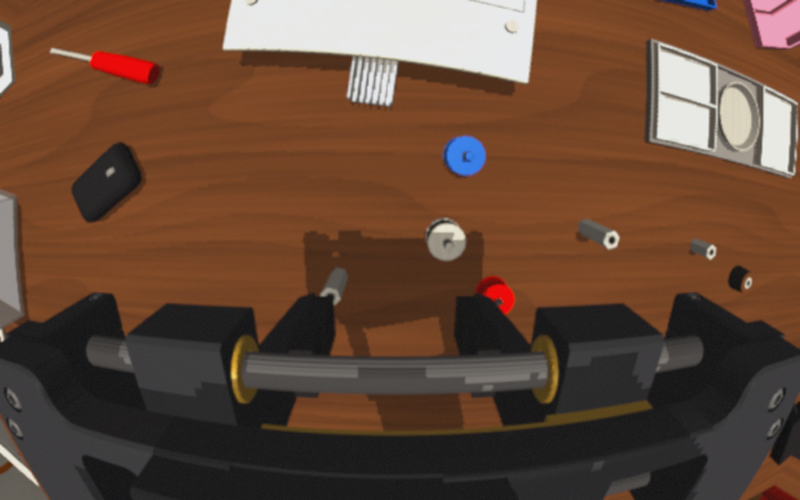

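Run:
```python
import pickle
from h import *
p=pickle.load(open("d.pkl","rb")); save(p,"d_crop.png",(170,20,440,170),2.95)
o=[d for d in bot.outline_of("heatsink_mid",p)] if False else None
```

```text
(no output)
```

View pics/d_crop.png

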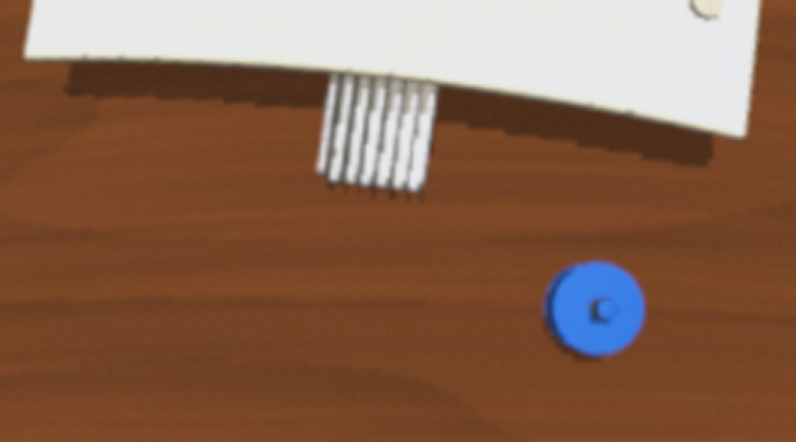

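Run:
```python
import pickle
from h import *
p=pickle.load(open("d.pkl","rb"))
c=lambda u,v:(u/2.95+170,v/2.95+20)
for n,u,v,z in [("plate L",25,57,.046),("plate R",746,135,.046),("hs FL",320,174,.03),("hs FR",425,190,.03),("edge at hs L",335,75,.046),("R",437,85,.046),("hs top L at edge",335,78,.03),("hsR",437,88,.03)]:
    print(n,np.round(atz(p,c(u,v),z),4))
a=atz(p,c(25,57),.046);b=atz(p,c(746,135),.046)
print("mid",(a+b)/2,"len",np.linalg.norm(a-b),"yaw of payload x",np.arctan2(a[1]-b[1],a[0]-b[0])-np.pi/2)
# tray from c.pkl and d
w,t,s=pickle.load(open("c.pkl","rb"))
save(t,"tray_t.png",(325,145,470,210),5.5)
save(p,"tray_w.png",(510,20,640,150),5)
```

```text
plate L [0.6272 0.3743 0.046 ]
plate R [0.5909 0.0979 0.046 ]
hs FL [0.5727 0.2588 0.03  ]
hs FR [0.5657 0.2188 0.03  ]
edge at hs L [0.6083 0.2516 0.046 ]
R [0.6038 0.2144 0.046 ]
hs top L at edge [0.6109 0.2532 0.03  ]
hsR [0.6062 0.2143 0.03  ]
mid [0.60904843 0.23610971 0.046     ] len 0.27873589316040953 yaw of payload x -0.13090788539237752
```

View pics/tray_t.png

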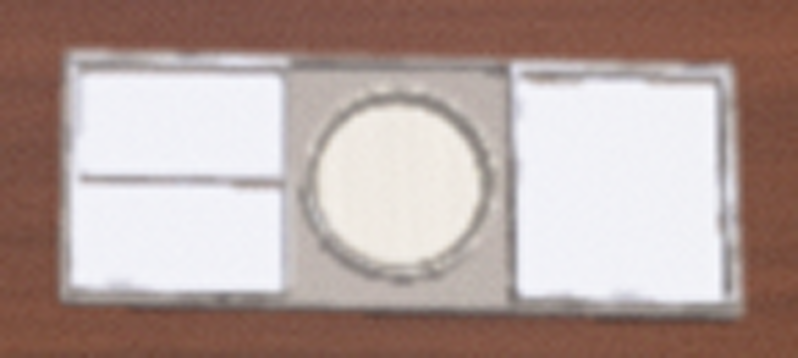

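Payload origin is about (0.609, 0.236) with its x-axis at yaw −0.13, and the measured edge length of 279 mm matches the given 280. The heat sink is 40.6 mm wide (40 given), its front middle is at (0.569, 0.239), and its yaw is about −0.14. It sticks out about 39 mm, inside the stated range. I'll grip it at (0.586, 0.237).

Run:
```python
from h import *
rows([.586,.2368,.08],-.14,4,-.36)
```

```text
[31.0, -5.0, 40.0, 0.0, 0.0, 0.034, -0.36]
[31.0, -6.0, 40.0, 0.0, 0.0, 0.034, -0.36]
[31.0, -8.0, 40.0, 0.0, 0.0, 0.034, -0.36]
[31.0, -9.0, 40.0, 0.0, 0.0, 0.034, -0.36]
```

servo_tool(motion=[31, -5, 40, 0, 0, 0.034, -0.36, 31, -6, 40, 0, 0, 0.034, -0.36, 31, -8, 40, 0, 0, 0.034, -0.36, 31, -9, 40, 0, 0, 0.034, -0.36, 0, 0, 0, 0, 0, 0, -0.36], grip_force=30)

```text
time_s: 4.53
tcp_pos: [0.5855, 0.2366, 0.076]
orientation: [0.998, -0.069, -0.002, 0.001]
force: [-1.3, -0.2, -0.1]
grip_width: 0.683
```

Run:
```python
from h import *
rel([.586,.2368,.012],-.14)
p=cam("wrist");save(p,"e_w.png",k=1.25)
```

```text
t 4.53 tcp [0.5855 0.2366 0.076 ] shift [ 0.7 -0.4 64. ] turn [0.002 0.004 0.001] grip 0.683
```

View pics/e_w.png

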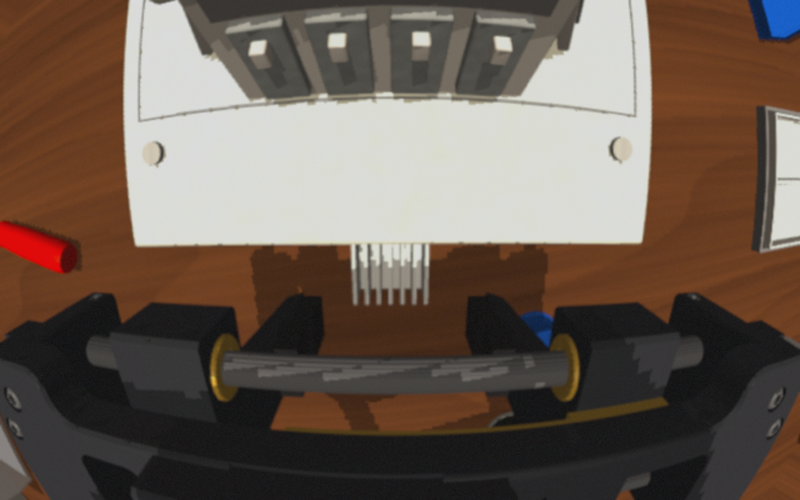

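The view is centred and aligned on the heat sink, with its fins at (390,275) between the fingers. Descending and gripping.

servo_tool(motion=[0, 0, 32, 0, 0, 0, -0.36, 0, 0, 22, 0, 0, 0, -0.36, 0, 0, 10, 0, 0, 0, -0.36, 0, 0, 0, 0, 0, 0, 1, 0, 0, 0, 0, 0, 0, 1, 0, 0, 0, 0, 0, 0, 1, 0, 0, 0, 0, 0, 0, 1], grip_force=20)

```text
time_s: 5.45
tcp_pos: [0.586, 0.2379, 0.0162]
orientation: [0.998, -0.068, 0.001, -0.0]
force: [-1.7, -0.4, 7.5]
grip_width: 0.45
```

Run:
```python
from h import *
s=bot.observe();print(s["force"],s["moment"],s["tcp_pos"])
p=cam("wrist");save(p,"f_w.png",k=1.25)
s=bot.observe();print(s["force"],s["moment"],s["tcp_pos"],s["grip_width"])
```

```text
[-1.69731672 -0.4420337   7.4824628 ] [0.036814   0.28707594 0.01452722] [0.58599501 0.2379286  0.0162422 ]
[-2.10349019 -0.96765122  7.70372768] [0.1032665  0.21114364 0.02351635] [0.58598585 0.23792561 0.01624753] 0.4523508719723509
```

View pics/f_w.png

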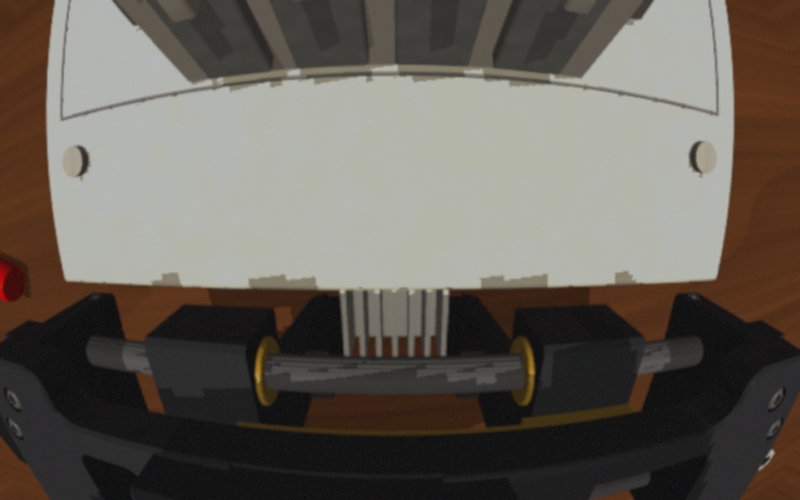

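Gripped at 39.8 mm, as expected. Now sliding out along the payload's −x.

servo_tool(motion=[-12, 0, 0, 0, 0, 0, 1, -16, 0, 0, 0, 0, 0, 1, -16, 0, 0, 0, 0, 0, 1, -16, 0, 0, 0, 0, 0, 1, 0, 0, 0, 0, 0, 0, 1])

```text
time_s: 6.12
tcp_pos: [0.5252, 0.2464, 0.0162]
orientation: [0.998, -0.068, 0.0, -0.0]
force: [-4.9, 0.7, 12.9]
grip_width: 0.451
```

Run:
```python
from h import *
p=cam("wrist");save(p,"g_w.png",k=1.25)
s=bot.observe();print(s["force"],s["moment"],s["tcp_pos"],s["grip_width"])
```

```text
[-5.18522938 -0.4353154  11.67851393] [ 0.14772154  0.79160903 -0.0217781 ] [0.52518379 0.24640119 0.01618065] 0.4524187396614979
```

View pics/g_w.png

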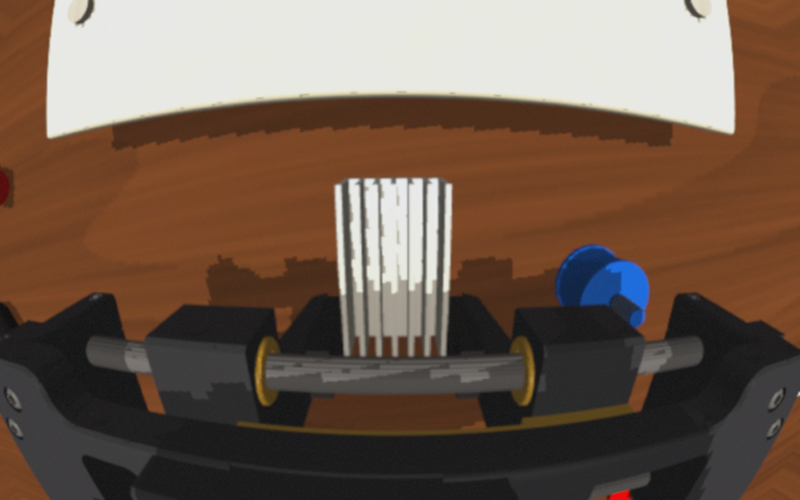

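The heat sink is fully clear: its rear end at row 180 sits well in front of the plate edge at row 97. I'll regrasp at its middle so it lifts level.

servo_tool(motion=[0, 0, 0, 0, 0, 0, -0.2, 0, 0, 0, 0, 0, 0, -0.2, 9, 0, -1, 0, 0, 0, -0.2, 9, 0, 0, 0, 0, 0, -0.2, 0, 0, 0, 0, 0, 0, 1, 0, 0, 0, 0, 0, 0, 1, 0, 0, 0, 0, 0, 0, 1, 0, 0, 0, 0, 0, 0, 1], grip_force=30)

```text
time_s: 7.18
tcp_pos: [0.5435, 0.2435, 0.0156]
orientation: [0.998, -0.068, -0.0, 0.0]
force: [0.7, 1.1, -1.5]
grip_width: 0.452
```

Run:
```python
from h import *
p=cam("wrist");save(p,"g2_w.png",k=1.25)
s=bot.observe();print(s["force"],s["moment"],s["tcp_pos"],s["grip_width"])
```

```text
[-0.10228788  0.7432973  -1.52863685] [ 0.06857945 -0.00170277 -0.010657  ] [0.54358608 0.24354945 0.01562848] 0.44921798165927435
```

View pics/g2_w.png

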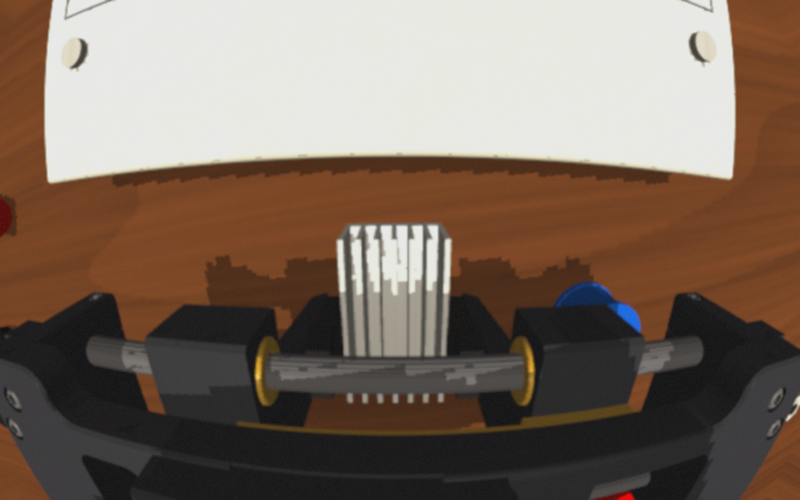

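Regrasped near the middle and contact forces are near zero. Lifting and carrying towards the open bin. I also compute the bin poses from the top view.

servo_tool(motion=[0, 0, -20, 0, 0, 0, 1, 0, 0, -50, 0, 0, 0, 1, 0, 0, -60, 0, 0, 0, 1])

```text
time_s: 7.6
tcp_pos: [0.5432, 0.2434, 0.1464]
orientation: [0.998, -0.069, -0.001, 0.0]
force: [0.7, 1.0, -1.4]
grip_width: 0.45
```

Run:
```python
import pickle
from h import *
w,t,s=pickle.load(open("c.pkl","rb"))
P={}
for n,u,v,z in [("TL",66,50,.011),("TR",735,63,.011),("BR",743,316,.011),("BL",58,303,.011),("dishc",398,187,.017),("dishfloor",399,185,.0055)]:
    P[n]=atz(t,(u/5.5+325,v/5.5+145),z); print(n,np.round(P[n],4))
c=sum(P[k] for k in("TL","TR","BR","BL"))/4
d=(P["TL"]+P["BL"]-P["TR"]-P["BR"])/2
yaw=np.arctan2(d[1],d[0])-np.pi/2
print(c,np.linalg.norm(d),np.linalg.norm(P["TL"]-P["BL"]),"yaw",yaw)
for k in(1,-1): print(np.round(c+k*.103*np.array([-np.sin(yaw),np.cos(yaw),0]),4))
rel([.6,-.3,.14],yaw)
rows([.57,-.3,.17],yaw,10,1)
```

```text
TL [ 0.6729 -0.0723  0.011 ]
TR [ 0.6625 -0.3883  0.011 ]
BR [ 0.5412 -0.3833  0.011 ]
BL [ 0.5514 -0.0657  0.011 ]
dishc [ 0.6032 -0.2251  0.017 ]
dishfloor [ 0.6067 -0.2276  0.0055]
[ 0.60700919 -0.2274013   0.011     ] 0.3169911854644925 0.12165212018368322 yaw -0.03257095125946696
[ 0.6104 -0.1245  0.011 ]
[ 0.6037 -0.3303  0.011 ]
t 7.6 tcp [0.5432 0.2434 0.1464] shift [130.6 530.5   6.6] turn [ 0.001  0.002 -0.105] grip 0.45
[10.0, 53.0, -2.0, 0.0, 0.0, -0.01, 1.0]
[10.0, 54.0, -2.0, 0.0, 0.0, -0.01, 1.0]
[9.0, 54.0, -2.0, 0.0, 0.0, -0.01, 1.0]
[8.0, 54.0, -2.0, 0.0, 0.0, -0.01, 1.0]
[8.0, 54.0, -2.0, 0.0, 0.0, -0.01, 1.0]
[7.0, 54.0, -2.0, 0.0, 0.0, -0.01, 1.0]
[7.0, 54.0, -2.0, 0.0, 0.0, -0.01, 1.0]
[6.0, 54.0, -2.0, 0.0, 0.0, -0.01, 1.0]
[6.0, 54.0, -2.0, 0.0, 0.0, -0.01, 1.0]
[5.0, 54.0, -2.0, 0.0, 0.0, -0.01, 1.0]
```

The tray measures 317×122 mm against 316×120 given, centred at (0.607, −0.227) with yaw −0.033. The force reading of −1.4 N matches the heat sink's weight.

servo_tool(motion=[10, 53, -2, 0, 0, -0.01, 1, 10, 54, -2, 0, 0, -0.01, 1, 9, 54, -2, 0, 0, -0.01, 1, 8, 54, -2, 0, 0, -0.01, 1, 8, 54, -2, 0, 0, -0.01, 1, 7, 54, -2, 0, 0, -0.01, 1, 7, 54, -2, 0, 0, -0.01, 1, 6, 54, -2, 0, 0, -0.01, 1, 6, 54, -2, 0, 0, -0.01, 1, 5, 54, -2, 0, 0, -0.01, 1])

```text
time_s: 8.85
tcp_pos: [0.5696, -0.3021, 0.1657]
orientation: [1.0, -0.018, -0.0, -0.0]
force: [0.4, -0.1, -1.5]
grip_width: 0.451
```

Run:
```python
import pickle
from h import *
p=cam("wrist");save(p,"h_w.png",k=1.25)
pickle.dump(p,open("h.pkl","wb"))
rel([.604,-.330,.1],-.033)
for n in ["plain_bin","dish","split_bin"]:
    for d in bot.tip_of(n,p)[:3]: print(n,np.round(d["xy"],1),round(d["p"],2),np.round(atz(p,d["xy"],.003),4))
```

```text
t 8.9 tcp [ 0.5692 -0.3086  0.1655] shift [35.6 19.7 65.6] turn [ 0.003 -0.001 -0.008] grip 0.453
plain_bin [336.3 154. ] 0.77 [ 0.6007 -0.3245  0.003 ]
dish [236.1 153.7] 0.68 [ 0.6059 -0.2227  0.003 ]
split_bin [147.3 157.1] 0.95 [ 0.6103 -0.1173  0.003 ]
```

View pics/h_w.png

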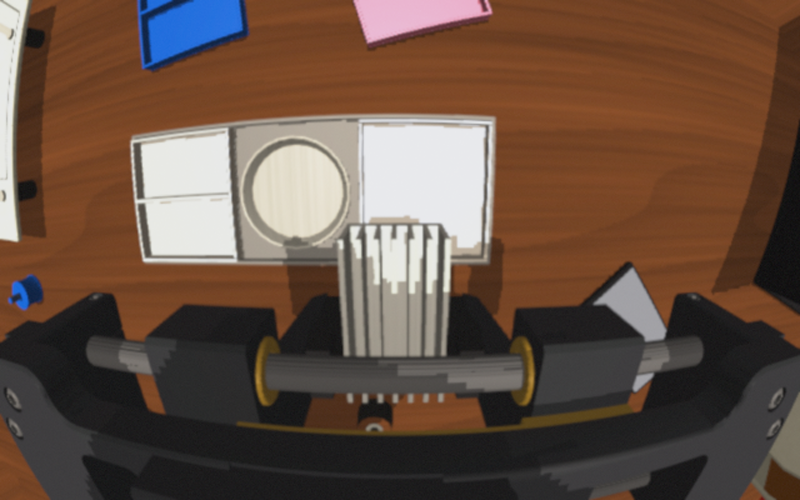

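The bin estimates agree within about 5 mm between the top and moving wrist views. A static wrist look will settle it.

servo_tool(motion=[34, 20, 30, 0, 0, -0.008, 1, 0, 0, 15, 0, 0, 0, 1, 0, 0, 0, 0, 0, 0, 1])

```text
time_s: 9.43
tcp_pos: [0.6026, -0.3198, 0.1196]
orientation: [1.0, -0.014, -0.001, -0.001]
force: [0.7, 0.0, -1.9]
grip_width: 0.447
```

Run:
```python
import pickle
from h import *
p=cam("wrist");save(p,"i_w.png",k=1.25)
pickle.dump(p,open("i.pkl","wb"))
rel([.603,-.328,.0225],-.033)
for n in ["plain_bin","dish","split_bin"]:
    for d in bot.tip_of(n,p)[:2]: print(n,np.round(d["xy"],1),round(d["p"],2),np.round(atz(p,d["xy"],.003),4))
```

```text
t 9.47 tcp [ 0.6029 -0.3203  0.121 ] shift [ 0.4  7.7 98.5] turn [-0.001  0.001  0.005] grip 0.45
dish [212.6 196.7] 0.67 [ 0.6048 -0.2264  0.003 ]
split_bin [119.3  18.9] 0.96 [ 0.7883 -0.1335  0.003 ]
split_bin [117.9 194.9] 0.71 [ 0.6102 -0.1192  0.003 ]
```

View pics/i_w.png

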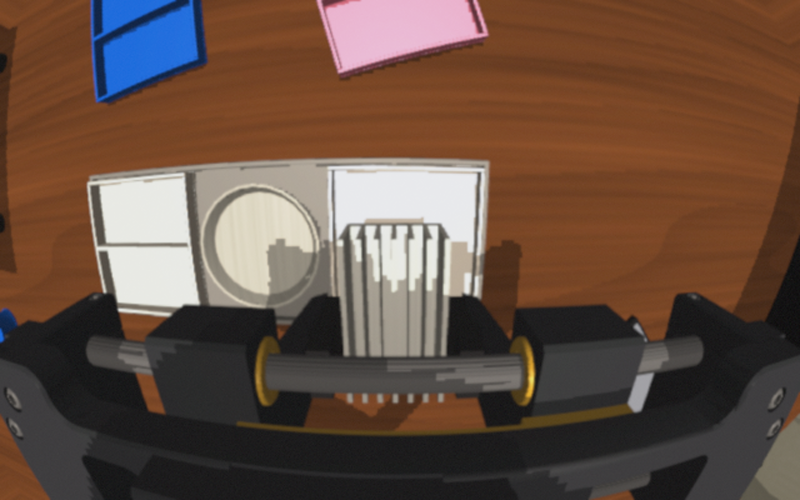

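Run:
```python
import pickle
from h import *
p=pickle.load(open("i.pkl","rb"))
for u,v in [(330,166),(489,163),(89,180)]: print(np.round(atz(p,(u/1.25,v/1.25),.019),4))
# heat sink rear edge in tool frame: assume z of top = tcp z+.0145
for u,v in [(345,226),(446,226)]: print(np.round(atz(p,(u/1.25,v/1.25),.121+.0145),4))
```

```text
[ 0.6601 -0.2806  0.019 ]
[ 0.6596 -0.3827  0.019 ]
[ 0.669  -0.0761  0.019 ]
[ 0.6442 -0.3044  0.1355]
[ 0.6432 -0.3392  0.1355]
```

Bin centre confirmed at about (0.604, −0.330), and the heat sink centre is about 6 mm ahead of the TCP. Lowering.

servo_tool(motion=[-4, 10, 40, 0, 0, 0, 1, 0, 0, 40, 0, 0, 0, 1, 0, 0, 12, 0, 0, 0, 1, 0, 0, 4, 0, 0, 0, 1, 0, 0, 0, 0, 0, 0, 1])

```text
time_s: 10.25
tcp_pos: [0.5995, -0.3319, 0.0263]
orientation: [1.0, -0.015, 0.001, 0.001]
force: [-0.2, -0.5, -0.9]
grip_width: 0.45
```

Run:
```python
from h import *
rel([.599,-.330,.0215],-.033); s=bot.observe(); print(s["force"])
```

```text
t 10.25 tcp [ 0.5995 -0.3319  0.0263] shift [-0.5 -1.9  4.8] turn [ 0.001 -0.002  0.004] grip 0.45
[-0.18107771 -0.45345402 -0.94113528]
```

servo_tool(motion=[0, 0, 2, 0, 0, 0, 1, 0, 0, 2, 0, 0, 0, 1, 0, 0, 1, 0, 0, 0, 1, 0, 0, 0, 0, 0, 0, 1])

```text
time_s: 10.75
tcp_pos: [0.599, -0.3317, 0.021]
orientation: [1.0, -0.015, 0.0, 0.0]
force: [-1.6, 1.5, 5.9]
grip_width: 0.45
```

Contact felt (5.9 N up). Releasing and rising.

servo_tool(motion=[0, 0, 0, 0, 0, 0, -0.15, 0, 0, 0, 0, 0, 0, -0.15, 0, 0, -15, 0, 0, 0, -0.15, 0, 0, -40, 0, 0, 0, -0.15, 0, 0, -60, 0, 0, 0, 0.3, -20, -30, -60, 0, 0, 0, 0.3, -20, -30, -20, 0, 0, 0, 0.3, -20, -30, 0, 0, 0, 0, 0.3, 0, 0, 0, 0, 0, 0, 0.3])

```text
time_s: 11.88
tcp_pos: [0.5429, -0.2416, 0.2102]
orientation: [1.0, -0.014, 0.001, 0.0]
force: [0.5, -0.8, -0.5]
grip_width: 0.346
```

Run:
```python
import pickle
from h import *
p=cam("wrist");save(p,"j_w.png",k=1.25);pickle.dump(p,open("j.pkl","wb"))
rel([.41,0.05,.22],0)
for n in ["plain_bin","dish","split_bin","heatsink_mid","long_a_mid","short_mid","mount_mid"]:
    for d in bot.tip_of(n,p)[:3]: print(n,np.round(d["xy"],1),round(d["p"],2),np.round(atz(p,d["xy"],{"h":.0205,"l":.03,"m":.014}.get(n[0],.003)),4))
```

```text
t 11.93 tcp [ 0.5435 -0.2429  0.2097] shift [-141.8 -288.9  -10.8] turn [ 0.001 -0.001 -0.029] grip 0.352
plain_bin [388.7 125.2] 0.72 [ 0.6021 -0.3283  0.003 ]
dish [299.7 122.7] 0.93 [ 0.6064 -0.2262  0.003 ]
split_bin [211.6 125.3] 0.6 [ 0.6097 -0.1224  0.003 ]
heatsink_mid [396.1 128.7] 0.67 [ 0.5987 -0.3325  0.0205]
long_a_mid [125.2 257.5] 0.97 [0.4502 0.0171 0.03  ]
long_a_mid [213.7 125.1] 0.24 [ 0.6098 -0.1341  0.03  ]
mount_mid [ 56.7 204.7] 0.81 [0.5229 0.1521 0.014 ]
```

View pics/j_w.png

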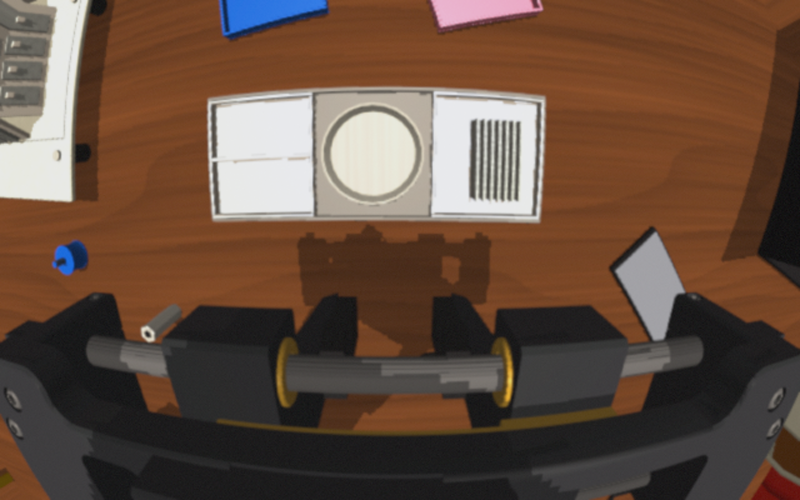

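The heat sink sits squarely in the open bin at (495,160). Now I look at the nearest long post.

Run:
```python
from h import *
rows([.395,0.015,.20],0,6,-.2)
```

```text
[-26.0, -42.0, 1.0, 0.0, 0.0, -0.005, -0.2]
[-26.0, -42.0, 1.0, 0.0, 0.0, -0.005, -0.2]
[-26.0, -43.0, 1.0, 0.0, 0.0, -0.005, -0.2]
[-25.0, -43.0, 1.0, 0.0, 0.0, -0.005, -0.2]
[-25.0, -43.0, 1.0, 0.0, 0.0, -0.005, -0.2]
[-25.0, -43.0, 1.0, 0.0, 0.0, -0.005, -0.2]
```

servo_tool(motion=[-26, -42, 1, 0, 0, -0.005, -0.2, -26, -42, 1, 0, 0, -0.005, -0.2, -26, -43, 1, 0, 0, -0.005, -0.2, -25, -43, 1, 0, 0, -0.005, -0.2, -25, -43, 1, 0, 0, -0.005, -0.2, -25, -43, 1, 0, 0, -0.005, -0.2, 0, 0, 0, 0, 0, 0, -0.2, 0, 0, 0, 0, 0, 0, -0.2])

```text
time_s: 13.28
tcp_pos: [0.3955, 0.0149, 0.2025]
orientation: [1.0, 0.0, 0.0, 0.0]
force: [0.9, 0.2, 0.5]
grip_width: 0.597
```

```bash
python3 - <<'E'
import pickle
from h import *
p=cam("wrist");save(p,"k_w.png",k=1.25);pickle.dump(p,open("k.pkl","wb"))
rel([.41,0.05,.22],0)
for n in ["long_a_mid"]:
    for d in bot.tip_of(n,p)[:3]:
        print(n,np.round(d["xy"],1),round(d["p"],2),np.round(atz(p,d["xy"],.03),4))
        x,y=map(int,d["xy"]); 
        if x<500: save(p,f"k_{x}.png",(x-40,y-40,x+40,y+40),7)
E
ls pics/k_*
```

```text
t 13.32 tcp [0.3956 0.0146 0.2024] shift [ 14.4 -35.3 -17.6] turn [ 0.    -0.001  0.   ] grip 0.597
long_a_mid [316.  132.3] 0.79 [0.4489 0.0138 0.03  ]
pics/k_316.png
pics/k_w.png
```

View pics/k_w.png

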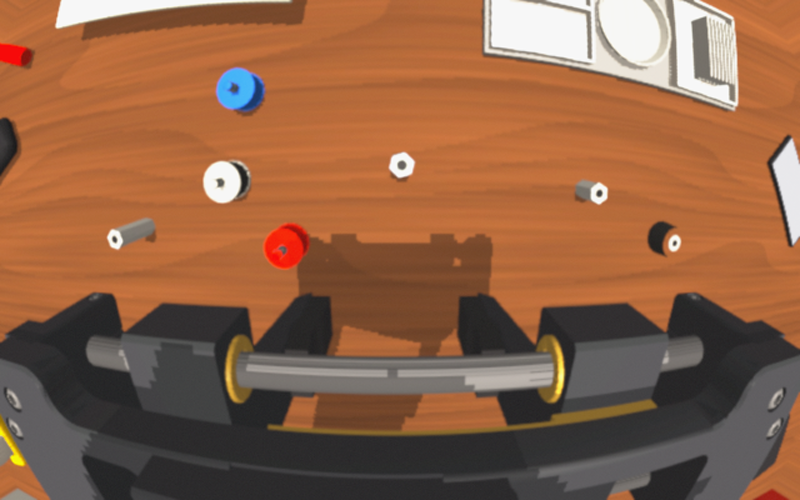

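Run:
```python
import pickle
from h import *
p=pickle.load(open("k.pkl","rb"))
save(p,"k_a.png",(301,112,341,152),14)
save(p,"k_b.png",(75,165,135,205),12)
```

```text
(no output)
```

View pics/k_a.png

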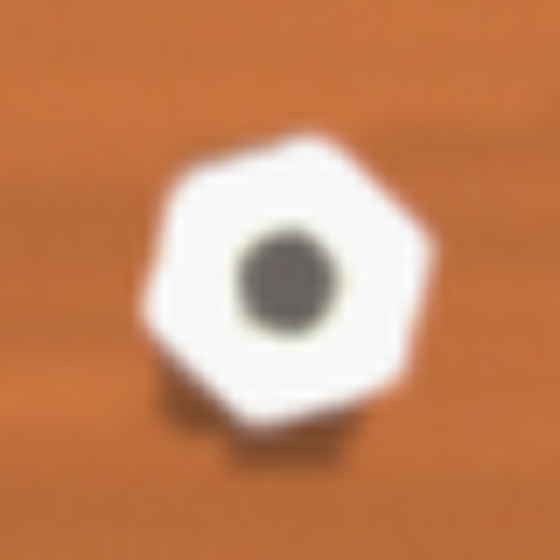

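View pics/k_b.png

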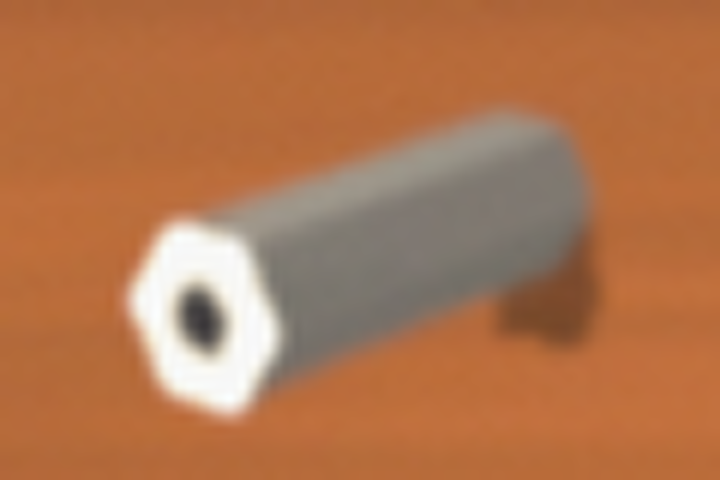

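Run:
```python
import pickle
from h import *
p=pickle.load(open("k.pkl","rb"))
def fit(px,k,ox,oy,hole,name):
    V=np.array([atz(p,(u/k+ox,v/k+oy),.06)[:2] for u,v in px]);c=V.mean(0)
    a=np.arctan2(*(V-c).T[::-1]); r=np.hypot(*(V-c).T)
    ph=np.angle(np.exp(6j*a).mean())/6  # vertex dir
    print(name,"c",np.round(c,4),"hole",np.round(atz(p,(hole[0]/k+ox,hole[1]/k+oy),.06),4),"r mm",np.round(r*1e3,1),"vertex",np.round(ph,3),"flat normals",[round(float(ph+np.pi/6+k*np.pi/3-np.pi/2*0),3) for k in range(-2,2)])
    e=np.angle(np.exp(6j*(a-ph)))/6; print(np.round(e,2))
fit([(318,138),(432,245),(405,378),(258,430),(148,305),(178,180)],14,301,112,(287,283),"A")
fit([(180,222),(237,235),(280,325),(240,412),(165,390),(130,300)],12,75,165,(202,318),"B")
# base point of B
print(atz(p,(555/12+75,200/12+165),.0))
```

```text
A c [0.4505 0.0086] hole [0.4503 0.0088 0.06  ] r mm [ 9.6  9.7 10.1 10.3  9.5  9.9] vertex -0.234 flat normals [-1.805, -0.758, 0.289, 1.337]
[ 0.04 -0.05  0.05  0.03 -0.11  0.03]
B c [0.3963 0.2748] hole [0.396  0.2752 0.06  ] r mm [ 9.4  9.9 10.3 10.2 10.5 10.5] vertex 0.316 flat normals [-1.255, -0.208, 0.839, 1.887]
[-0.15  0.06  0.09 -0.03 -0.04  0.05]
[0.39463691 0.27149847 0.        ]
```

Run:
```python
import pickle
from h import *
k=pickle.load(open("k.pkl","rb"));d=pickle.load(open("d.pkl","rb"));w,t,s=pickle.load(open("c.pkl","rb"))
print(tri([ray(k,(287/14+301,283/14+112)),ray(d,(612/1.25,240/1.25)),ray(w,(487/1.25,147/1.25))]))
print("B",tri([ray(k,(202/12+75,318/12+165)),ray(w,(232/1.25,203/1.25))]))
print("mount top plate",tri([ray(k,(221/1.25,183/1.25)),ray(d,(447/1.25,243/1.25)),ray(w,(333/1.25,158/1.25))]))
rows([.4503,.0087,.09],-.234,3,-.2)
```

```text
(array([0.45031324, 0.00895608, 0.06127592]), [0.00010496768963259918, 7.386980066657149e-05, 0.00017218181319172813])
B (array([0.3963658 , 0.27410525, 0.0612824 ]), [0.0001049710320133221, 0.00010497103201320708])
mount top plate (array([0.43821893, 0.16744129, 0.02893435]), [0.0001530694019353588, 0.00015053881334045553, 0.0002812382324804548])
[18.0, 2.0, 37.0, 0.0, 0.0, 0.078, -0.2]
[18.0, 1.0, 37.0, 0.0, 0.0, 0.078, -0.2]
[18.0, -1.0, 37.0, 0.0, 0.0, 0.078, -0.2]
```

Triangulation gives top heights of 61 mm for both posts (60 given) and 29 mm for the mount's top plate (28 given), with sub-mm residuals. Grasping long_a.

servo_tool(motion=[18, 2, 37, 0, 0, 0.078, -0.2, 18, 1, 37, 0, 0, 0.078, -0.2, 18, -1, 37, 0, 0, 0.078, -0.2, 0, 0, 0, 0, 0, 0, -0.2])

```text
time_s: 13.88
tcp_pos: [0.4485, 0.0085, 0.0894]
orientation: [0.993, -0.117, -0.002, -0.0]
force: [-0.1, 0.2, -0.1]
grip_width: 0.599
```

Run:
```python
from h import *
rel([.4503,.0087,.028],-.234)
```

```text
t 13.88 tcp [0.4485 0.0085 0.0894] shift [ 2.  -0.6 61.4] turn [0.    0.005 0.   ] grip 0.599
```

servo_tool(motion=[2, -1, 31, 0, 0, 0, -0.2, 0, 0, 30, 0, 0, 0, -0.2, 0, 0, 0, 0, 0, 0, 1, 0, 0, 0, 0, 0, 0, 1, 0, 0, 0, 0, 0, 0, 1, 0, 0, 0, 0, 0, 0, 1, 0, 0, 0, 0, 0, 0, 1], grip_force=30)

```text
time_s: 14.75
tcp_pos: [0.4512, 0.0096, 0.0311]
orientation: [0.993, -0.116, 0.001, 0.0]
force: [-1.8, 0.7, 7.3]
grip_width: 0.177
```

Run:
```python
from h import *
p=cam("wrist");save(p,"l_w.png",k=1.25)
s=bot.observe();print(s["force"],s["moment"],s["tcp_pos"],s["grip_width"]*88)
```

```text
[-0.6778197  -0.47674985  7.70010055] [ 0.02803226  0.19504988 -0.04068886] [0.45124124 0.00964876 0.03113772] 15.639142759994748
```

View pics/l_w.png

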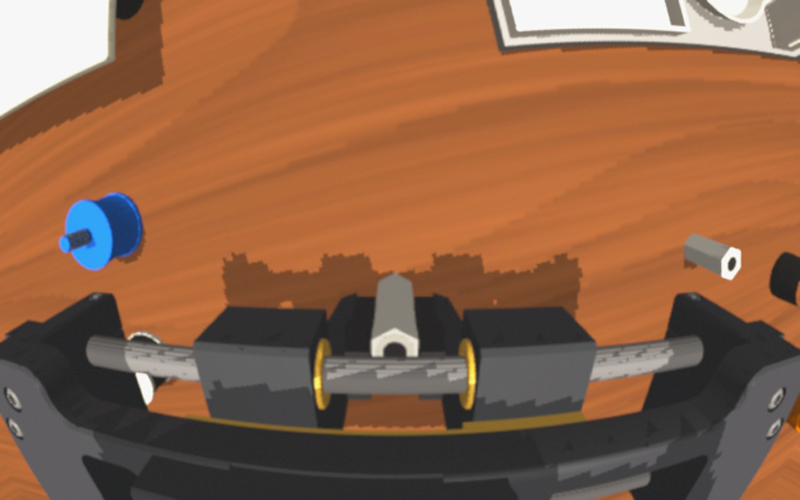

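Gripped at 15.6 mm, upright. Lifting and carrying to the far half of the split bin.

servo_tool(motion=[0, 0, -20, 0, 0, 0, 1, 0, 0, -50, 0, 0, 0, 1])

```text
time_s: 15.05
tcp_pos: [0.4498, 0.0099, 0.1001]
orientation: [0.993, -0.116, -0.002, -0.0]
force: [0.7, -0.2, 0.2]
grip_width: 0.178
```

Run:
```python
from h import *
rows([.637,-.124,.11],-.033,5,1)
s=bot.observe();print(s["force"])
```

```text
[43.0, 17.0, -2.0, 0.0, 0.001, -0.04, 1.0]
[42.0, 19.0, -2.0, 0.0, 0.001, -0.04, 1.0]
[41.0, 21.0, -2.0, 0.0, 0.001, -0.04, 1.0]
[40.0, 22.0, -2.0, 0.0, 0.001, -0.04, 1.0]
[39.0, 24.0, -2.0, 0.0, 0.001, -0.04, 1.0]
[ 0.74310764 -0.21446536  0.17783143]
```

servo_tool(motion=[43, 17, -2, 0, 0, -0.04, 1, 42, 19, -2, 0, 0, -0.04, 1, 41, 21, -2, 0, 0, -0.04, 1, 40, 22, -2, 0, 0, -0.04, 1, 39, 24, -2, 0, 0, -0.04, 1, 0, 0, 0, 0, 0, 0, 1, 0, 0, 0, 0, 0, 0, 1])

```text
time_s: 15.92
tcp_pos: [0.6373, -0.1231, 0.11]
orientation: [1.0, -0.017, -0.001, -0.0]
force: [0.0, 0.5, -0.1]
grip_width: 0.176
```

Run:
```python
from h import *
rel([.637,-.124,.0375],-.033)
p=cam("wrist");save(p,"m_w.png",k=1.25)
for n in ["split_bin","dish","plain_bin"]:
    for d in bot.tip_of(n,p)[:3]: print(n,np.round(d["xy"],1),round(d["p"],2),np.round(atz(p,d["xy"],.003),4))
print(proj(p,[.637,-.124,.0055])*1.25,proj(p,[.610,-.123,.019])*1.25)
```

```text
t 15.93 tcp [ 0.6373 -0.1231  0.11  ] shift [-0.2  0.9 72.5] turn [-0.001  0.001 -0.   ] grip 0.176
split_bin [317.7  16.1] 0.97 [ 0.7913 -0.1307  0.003 ]
split_bin [311.3 230.6] 0.6 [ 0.6089 -0.1189  0.003 ]
split_bin [520.4  44.6] 0.55 [ 0.7821 -0.3223  0.003 ]
dish [427.3 228. ] 0.77 [ 0.6065 -0.2244  0.003 ]
[395.07769458 250.13348539] [394.9857733  295.11758702]
```

View pics/m_w.png

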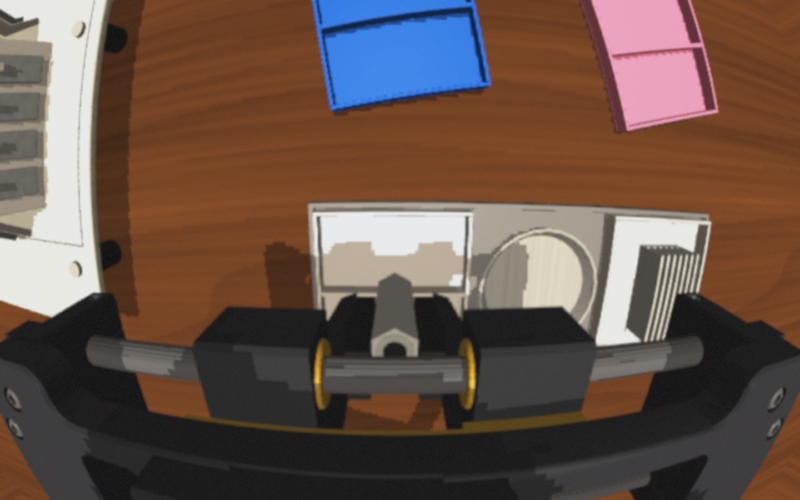

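The far half spans rows 213–292 and the target projects to (395,250), which is centred. Lowering.

servo_tool(motion=[0, 1, 35, 0, 0, 0, 1, 0, 0, 28, 0, 0, 0, 1, 0, 0, 6, 0, 0, 0, 1, 0, 0, 2, 0, 0, 0, 1, 0, 0, 0, 0, 0, 0, 1])

```text
time_s: 16.75
tcp_pos: [0.6384, -0.1247, 0.0405]
orientation: [1.0, -0.017, 0.001, 0.0]
force: [-0.0, -0.3, -1.1]
grip_width: 0.171
```

servo_tool(motion=[0, 0, 2, 0, 0, 0, 1, 0, 0, 1.5, 0, 0, 0, 1, 0, 0, 0, 0, 0, 0, 1])

```text
time_s: 17.12
tcp_pos: [0.6382, -0.1247, 0.0367]
orientation: [1.0, -0.017, 0.001, 0.0]
force: [-0.7, -0.0, 4.6]
grip_width: 0.176
```

servo_tool(motion=[0, 0, 0, 0, 0, 0, 0.5, 0, 0, 0, 0, 0, 0, 0.3, 0, 0, -10, 0, 0, 0, 0.2, 0, 0, -40, 0, 0, 0, 0.2, 0, 0, -60, 0, 0, 0, 0, -20, -20, -40, 0, 0, 0, 0, -30, -40, 0, 0, 0, 0, 0, 0, 0, 0, 0, 0, 0, 0])

```text
time_s: 18.12
tcp_pos: [0.5887, -0.0608, 0.1873]
orientation: [1.0, -0.015, 0.0, -0.0]
force: [0.3, -0.6, 0.3]
grip_width: 0.504
```

Run:
```python
import pickle
from h import *
p=cam("wrist");save(p,"n_w.png",k=1.25);pickle.dump(p,open("n.pkl","wb"))
rows([.36,0.27,.19],0,10,0)
for n in ["long_a_mid","split_bin","dish"]:
    for d in bot.tip_of(n,p)[:3]: print(n,np.round(d["xy"],1),round(d["p"],2),np.round(atz(p,d["xy"],.0355 if n[0]=="l" else .003),4))
```

```text
[-24.0, -32.0, 0.0, 0.0, 0.0, -0.003, 0.0]
[-24.0, -33.0, 0.0, 0.0, 0.0, -0.003, 0.0]
[-24.0, -33.0, 0.0, 0.0, 0.0, -0.003, 0.0]
[-24.0, -33.0, 0.0, 0.0, 0.0, -0.003, 0.0]
[-24.0, -33.0, 0.0, 0.0, 0.0, -0.003, 0.0]
[-23.0, -33.0, 0.0, 0.0, 0.0, -0.003, 0.0]
[-23.0, -33.0, 0.0, 0.0, 0.0, -0.003, 0.0]
[-23.0, -33.0, 0.0, 0.0, 0.0, -0.003, 0.0]
[-23.0, -33.0, 0.0, 0.0, 0.0, -0.003, 0.0]
[-23.0, -33.0, 0.0, 0.0, 0.0, -0.003, 0.0]
long_a_mid [378.2 140.4] 0.94 [ 0.6339 -0.1237  0.0355]
split_bin [369.2 161.7] 0.89 [ 0.6084 -0.1203  0.003 ]
split_bin [519.6  24.5] 0.79 [ 0.7856 -0.3218  0.003 ]
dish [458.5 160.9] 0.68 [ 0.6088 -0.2273  0.003 ]
```

View pics/n_w.png

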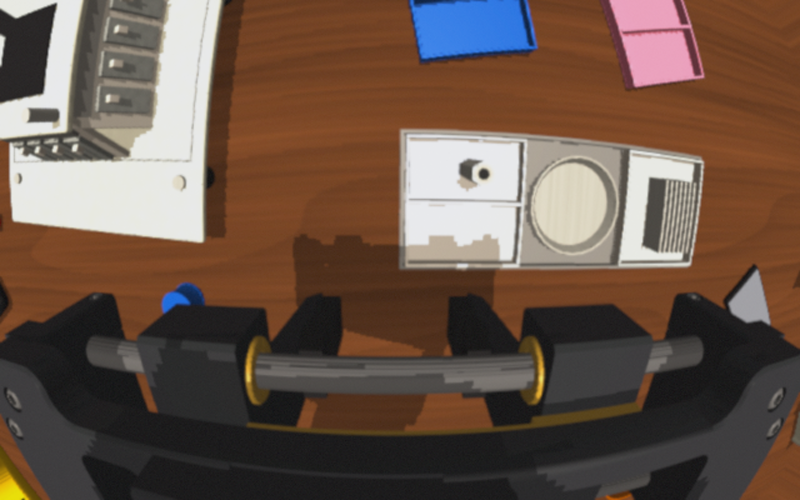

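Long_a stands upright in the far half. Moving to view long_b.

servo_tool(motion=[-24, -32, 0, 0, 0, -0.003, 0, -24, -33, 0, 0, 0, -0.003, 0, -24, -33, 0, 0, 0, -0.003, 0, -24, -33, 0, 0, 0, -0.003, 0, -24, -33, 0, 0, 0, -0.003, 0, -24, -33, 0, 0, 0, -0.003, 0, -24, -33, 0, 0, 0, -0.003, 0, -24, -33, 0, 0, 0, -0.003, 0, -24, -33, 0, 0, 0, -0.003, 0, -24, -33, 0, 0, 0, -0.003, 0])

```text
time_s: 19.58
tcp_pos: [0.3567, 0.2714, 0.1857]
orientation: [1.0, -0.002, -0.0, 0.0]
force: [1.3, 0.5, -0.2]
grip_width: 0.498
```

servo_tool(motion=[0, 0, 0, 0, 0, 0, -0.2, 0, 0, 0, 0, 0, 0, -0.2])

```text
time_s: 19.82
tcp_pos: [0.3574, 0.2703, 0.1857]
orientation: [1.0, -0.002, 0.0, 0.0]
force: [-0.6, -0.2, 0.4]
grip_width: 0.6
```

Run:
```python
import pickle
from h import *
p=cam("wrist");pickle.dump(p,open("o.pkl","wb"))
q=proj(p,[.3964,.2743,.06]);print(q)
x,y=map(int,q);print(x,y)
save(p,"o_b.png",(x-20,y-20,x+20,y+20),14);save(p,"o_w.png",k=1.25)
rel([.3964,.2743,.09],0)
```

```text
[310.14907598 150.89005048]
310 150
t 19.88 tcp [0.3575 0.2701 0.1857] shift [38.9 -4.4 95.7] turn [ 0.    -0.    -0.004] grip 0.597
```

View pics/o_b.png

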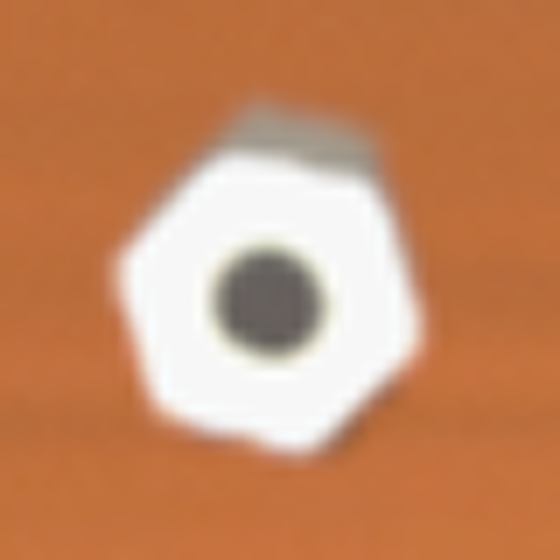

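View pics/o_w.png

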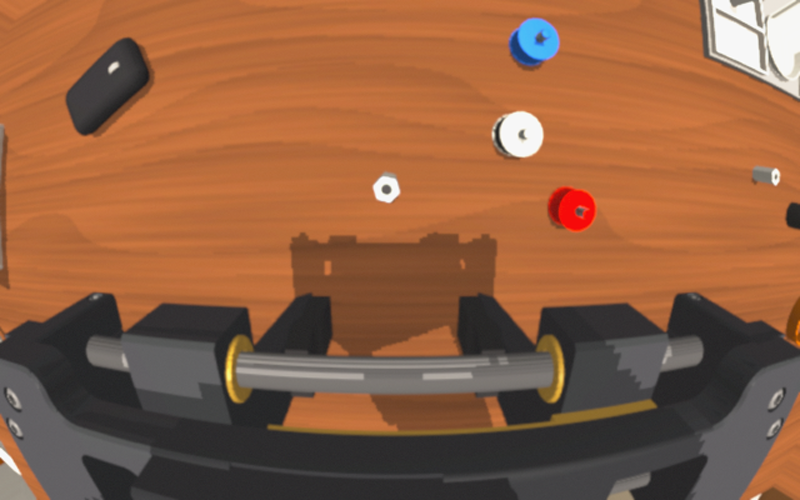

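Run:
```python
import pickle
from h import *
p=pickle.load(open("o.pkl","rb"));k0=pickle.load(open("k.pkl","rb"))
px=[(228,152),(372,172),(424,340),(312,455),(155,410),(117,272)];k,ox,oy=14,290,130
V=np.array([atz(p,(u/k+ox,v/k+oy),.06)[:2] for u,v in px]);c=V.mean(0)
a=np.arctan2(*(V-c).T[::-1]);ph=np.angle(np.exp(6j*a).mean())/6
print(c,np.hypot(*(V-c).T)*1e3,"vertex",ph,"yaw options",[ph+np.pi/6+i*np.pi/3-np.pi/2 for i in range(3)],np.round(np.angle(np.exp(6j*(a-ph)))/6,2))
print(tri([ray(p,(270/14+290,302/14+130)),ray(k0,(202/12+75,318/12+165))]))
```

```text
[0.39590708 0.27519409] [ 9.70379121 10.41195569 10.12602034 10.23206614  9.97455517  9.64898089] vertex 0.2863280588047065 yaw options [np.float64(-0.7608694923918913), np.float64(0.28632805880470635), np.float64(1.333525610001304)] [-0.03  0.08 -0.02 -0.02 -0.04  0.04]
(array([0.39591322, 0.2750729 , 0.06018423]), [9.330209835658643e-05, 9.330209835657315e-05])
```

Long_b is at (0.396, 0.275) with its top at 60 mm and grasp yaw 0.29. Going there.

Run:
```python
from h import *
rows([.396,.275,.09],.288,3,-.2)
```

```text
[13.0, -2.0, 32.0, 0.0, 0.0, -0.097, -0.2]
[13.0, 0.0, 32.0, 0.0, 0.0, -0.097, -0.2]
[13.0, 1.0, 32.0, 0.0, 0.0, -0.097, -0.2]
```

servo_tool(motion=[13, -2, 32, 0, 0, -0.097, -0.2, 13, 0, 32, 0, 0, -0.097, -0.2, 13, 1, 32, 0, 0, -0.097, -0.2, 0, 0, 0, 0, 0, 0, -0.2])

```text
time_s: 20.38
tcp_pos: [0.3958, 0.2741, 0.0882]
orientation: [0.99, 0.142, -0.002, 0.0]
force: [0.5, -0.2, 0.5]
grip_width: 0.602
```

Run:
```python
from h import *
rel([.396,.275,.028],.288)
```

```text
t 20.38 tcp [0.3958 0.2741 0.0882] shift [ 0.7 -0.8 60.2] turn [ 0.     0.004 -0.003] grip 0.602
```

servo_tool(motion=[1, -1, 31, 0, 0, 0, -0.2, 0, 0, 29, 0, 0, 0, -0.2, 0, 0, 0, 0, 0, 0, 1, 0, 0, 0, 0, 0, 0, 1, 0, 0, 0, 0, 0, 0, 1, 0, 0, 0, 0, 0, 0, 1, 0, 0, 0, 0, 0, 0, 1])

```text
time_s: 21.25
tcp_pos: [0.3965, 0.2767, 0.0306]
orientation: [0.99, 0.143, 0.001, -0.0]
force: [-1.8, 0.2, 7.2]
grip_width: 0.181
```

Run:
```python
from h import *
p=cam("wrist");save(p,"q_w.png",k=1.25)
s=bot.observe();print(s["force"],s["tcp_pos"],s["grip_width"]*88)
```

```text
[-0.76179961 -0.3418816   7.13226639] [0.39645296 0.27674103 0.03057615] 15.360105797715546
```

View pics/q_w.png

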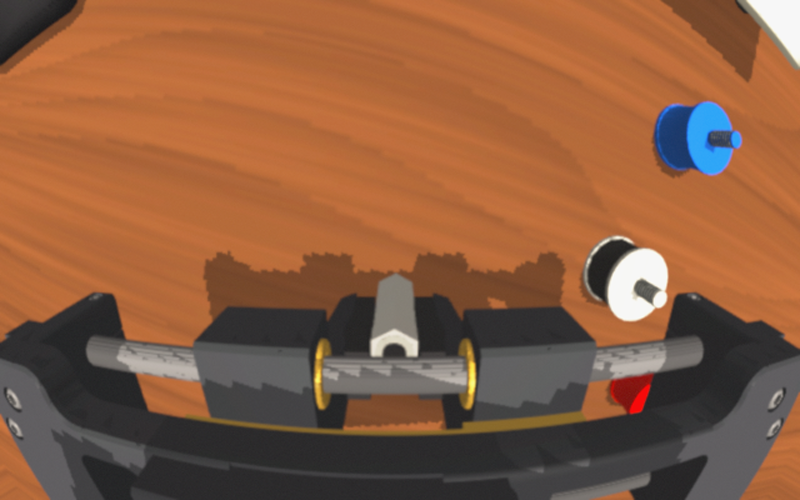

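Gripped at 15.4 mm. Lifting 110 mm, then carrying to the near half at (0.583, −0.122).

servo_tool(motion=[0, 0, -20, 0, 0, 0, 1, 0, 0, -50, 0, 0, 0, 1, 0, 0, -40, 0, 0, 0, 1])

```text
time_s: 21.68
tcp_pos: [0.396, 0.2766, 0.1416]
orientation: [0.99, 0.143, 0.0, -0.0]
force: [-0.1, 1.1, 0.0]
grip_width: 0.174
```

Run:
```python
from h import *
rows([.583,-.122,.13],-.033,9,1)
s=bot.observe();print(s["force"])
```

```text
[7.0, 48.0, 1.0, 0.0, 0.0, 0.036, 1.0]
[9.0, 48.0, 1.0, 0.0, 0.0, 0.036, 1.0]
[11.0, 48.0, 1.0, 0.0, 0.0, 0.036, 1.0]
[12.0, 47.0, 1.0, 0.0, 0.0, 0.036, 1.0]
[14.0, 47.0, 1.0, 0.0, 0.0, 0.036, 1.0]
[16.0, 46.0, 1.0, 0.0, 0.0, 0.036, 1.0]
[17.0, 46.0, 1.0, 0.0, 0.0, 0.036, 1.0]
[19.0, 45.0, 1.0, 0.0, 0.0, 0.036, 1.0]
[21.0, 44.0, 1.0, 0.0, 0.0, 0.036, 1.0]
[-0.12064555  1.12808931  0.01643844]
```

servo_tool(motion=[7, 48, 1, 0, 0, 0.036, 1, 9, 48, 1, 0, 0, 0.036, 1, 11, 48, 1, 0, 0, 0.036, 1, 12, 47, 1, 0, 0, 0.036, 1, 14, 47, 1, 0, 0, 0.036, 1, 16, 46, 1, 0, 0, 0.036, 1, 17, 46, 1, 0, 0, 0.036, 1, 19, 45, 1, 0, 0, 0.036, 1, 21, 44, 1, 0, 0, 0.036, 1, 0, 0, 0, 0, 0, 0, 1])

```text
time_s: 22.92
tcp_pos: [0.5822, -0.1245, 0.1303]
orientation: [1.0, -0.02, 0.0, 0.0]
force: [-0.1, 0.9, 0.2]
grip_width: 0.177
```

servo_tool(motion=[0, 0, 0, 0, 0, 0, 1])

```text
time_s: 23.05
tcp_pos: [0.5811, -0.1211, 0.1306]
orientation: [1.0, -0.018, -0.0, -0.0]
force: [-0.5, 0.4, 0.0]
grip_width: 0.178
```

Run:
```python
from h import *
rel([.583,-.122,.0365],-.033)
p=cam("wrist");save(p,"r_w.png",k=1.25)
print(proj(p,[.583,-.122,.0055])*1.25,proj(p,[.610,-.123,.019])*1.25)
```

```text
t 23.05 tcp [ 0.5811 -0.1211  0.1306] shift [ 2.   0.8 94.1] turn [-0.001  0.001 -0.003] grip 0.178
[394.91853163 239.71144806] [394.95243016 205.39463706]
```

View pics/r_w.png

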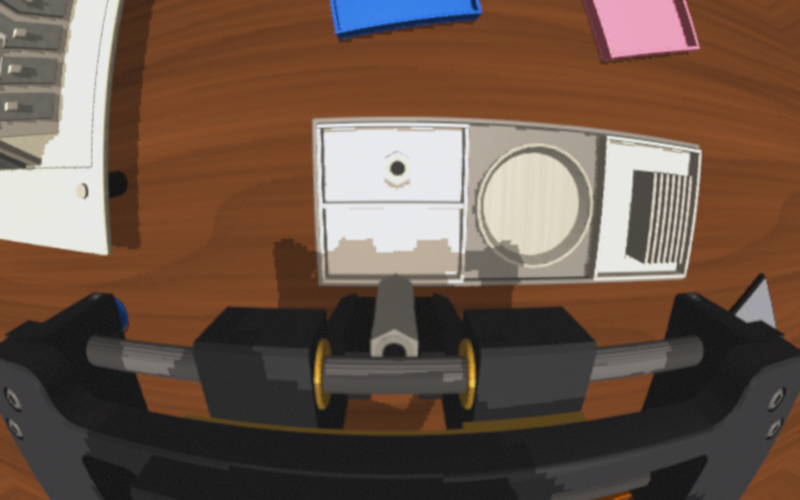

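The divider is seen at row 206 against a predicted 205, so the bin pose holds. Lowering into the near half.

servo_tool(motion=[2, 1, 40, 0, 0, 0, 1, 0, 0, 40, 0, 0, 0, 1, 0, 0, 9, 0, 0, 0, 1, 0, 0, 2, 0, 0, 0, 1, 0, 0, 0, 0, 0, 0, 1])

```text
time_s: 23.72
tcp_pos: [0.5842, -0.1229, 0.0413]
orientation: [1.0, -0.018, 0.001, 0.0]
force: [0.1, 0.1, -0.2]
grip_width: 0.178
```

servo_tool(motion=[0, 0, 2, 0, 0, 0, 1, 0, 0, 2, 0, 0, 0, 1, 0, 0, 1, 0, 0, 0, 1, 0, 0, 0, 0, 0, 0, 1])

```text
time_s: 24.22
tcp_pos: [0.584, -0.1231, 0.0361]
orientation: [1.0, -0.018, 0.001, 0.0]
force: [-1.8, 1.2, 9.3]
grip_width: 0.177
```

servo_tool(motion=[0, 0, 0, 0, 0, 0, 0.5, 0, 0, 0, 0, 0, 0, 0.3, 0, 0, -10, 0, 0, 0, 0.2, 0, 0, -40, 0, 0, 0, 0.2, 0, 0, -60, 0, 0, 0, 0, -30, -40, -30, 0, 0, 0, 0, -30, -40, 0, 0, 0, 0, 0, 0, 0, 0, 0, 0, 0, 0])

```text
time_s: 25.22
tcp_pos: [0.5251, -0.0386, 0.1761]
orientation: [1.0, -0.017, 0.0, -0.0]
force: [0.1, 0.3, -0.4]
grip_width: 0.503
```

Run:
```python
import pickle
from h import *
p=cam("wrist");save(p,"s_w.png",k=1.25);pickle.dump(p,open("s.pkl","wb"))
rows([.388,0.167,.18],0,5,-.2)
```

```text
[-29.0, -40.0, -1.0, 0.0, 0.0, -0.007, -0.2]
[-29.0, -41.0, -1.0, 0.0, 0.0, -0.007, -0.2]
[-29.0, -41.0, -1.0, 0.0, 0.0, -0.007, -0.2]
[-28.0, -41.0, -1.0, 0.0, 0.0, -0.007, -0.2]
[-28.0, -41.0, -1.0, 0.0, 0.0, -0.007, -0.2]
```

View pics/s_w.png

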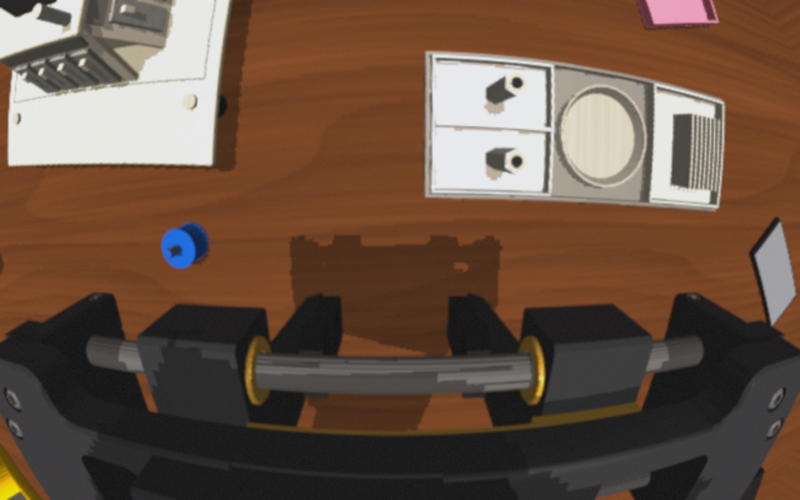

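Both posts are standing, one in each half. Now the mount.

servo_tool(motion=[-29, -40, -1, 0, 0, -0.007, -0.3, -29, -41, -1, 0, 0, -0.007, -0.3, -29, -41, -1, 0, 0, -0.007, -0.3, -28, -41, -1, 0, 0, -0.007, -0.3, -28, -41, -1, 0, 0, -0.007, -0.3, 0, 0, 0, 0, 0, 0, -0.3, 0, 0, 0, 0, 0, 0, -0.3])

```text
time_s: 26.15
tcp_pos: [0.3892, 0.1658, 0.1799]
orientation: [1.0, -0.001, 0.0, 0.0]
force: [0.2, -0.3, -0.1]
grip_width: 0.652
```

Run:
```python
import pickle
from h import *
p=cam("wrist");pickle.dump(p,open("u.pkl","wb"));save(p,"u_w.png",k=1.25)
q=proj(p,[.438,.167,.028]);print(q);x,y=map(int,q)
save(p,"u_c.png",(x-35,y-30,x+35,y+30),10)
rel([.438,.167,.014],0)
o=bot.outline_of("mount_mid",p)
for d in o[:4]: print(d["p"],d["xy"])
k=pickle.load(open("k.pkl","rb"))
```

```text
[313.5534077  138.03064298]
t 26.2 tcp [0.3893 0.1655 0.1798] shift [ 48.6  -1.6 165.8] turn [ 0.    -0.    -0.003] grip 0.649
0.93 [314.7, 139.3]
0.67 [330.2, 53.8]
0.56 [367.2, 197.0]
```

View pics/u_w.png

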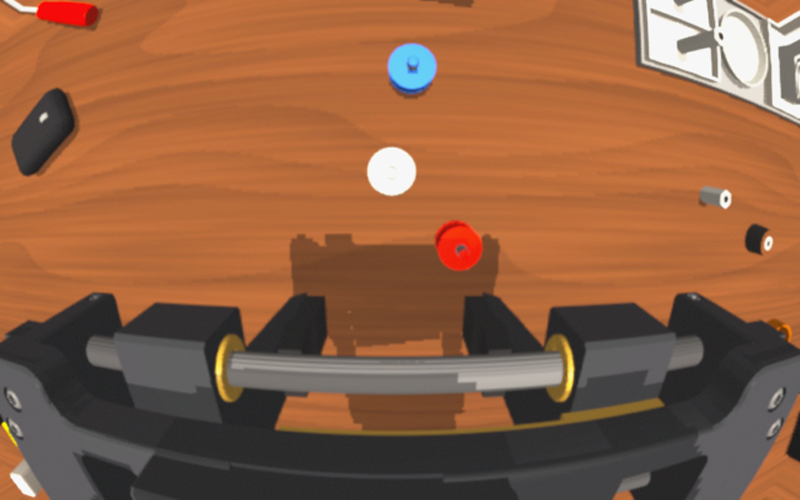

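View pics/u_c.png

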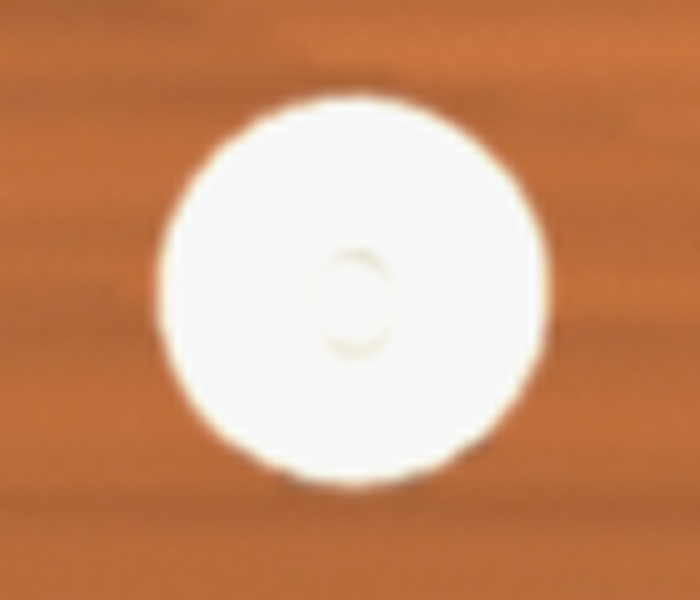

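The mount is centred at about (0.4388, 0.167). The decoys at (411,67) and (460,245) are clear of the jaws. Descending to grip the upper half of the drum.

servo_tool(motion=[25, -1, 40, 0, 0, 0, -0.3, 25, -1, 40, 0, 0, 0, -0.3, 0, 0, 40, 0, 0, 0, -0.3, 0, 0, 20, 0, 0, 0, -0.3, 0, 0, 0, 0, 0, 0, -0.3])

```text
time_s: 26.88
tcp_pos: [0.4382, 0.1673, 0.0387]
orientation: [1.0, -0.001, -0.001, 0.0]
force: [0.1, -0.3, 0.8]
grip_width: 0.652
```

Run:
```python
from h import *
rel([.4388,.167,.014],0)
p=cam("wrist");save(p,"v_w.png",k=1.25)
```

```text
t 26.88 tcp [0.4382 0.1673 0.0387] shift [ 0.7  0.3 24.7] turn [ 0.     0.003 -0.003] grip 0.652
```

View pics/v_w.png

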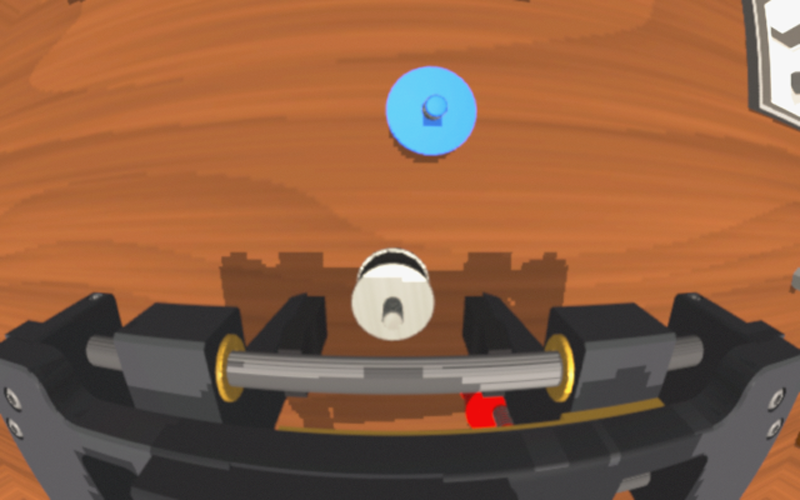

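servo_tool(motion=[1, 0, 15, 0, 0, 0, -0.3, 0, 0, 10, 0, 0, 0, -0.3, 0, 0, 0, 0, 0, 0, 1, 0, 0, 0, 0, 0, 0, 1, 0, 0, 0, 0, 0, 0, 1, 0, 0, 0, 0, 0, 0, 1], grip_force=25)

```text
time_s: 27.68
tcp_pos: [0.4394, 0.1683, 0.0153]
orientation: [1.0, -0.001, 0.001, -0.0]
force: [-0.9, -1.0, 5.7]
grip_width: 0.4
```

servo_tool(motion=[0, 0, -20, 0, 0, 0, 1, 0, 0, -50, 0, 0, 0, 1, 0, 0, -40, 0, 0, 0, 1])

```text
time_s: 28.05
tcp_pos: [0.4389, 0.1683, 0.1264]
orientation: [1.0, -0.001, 0.0, -0.0]
force: [0.8, 0.1, -0.8]
grip_width: 0.401
```

Run:
```python
from h import *
p=cam("wrist");save(p,"x_w.png",k=1.25)
rows([.55,-.227,.135],-.033,9,1)
s=bot.observe();print(s["force"],s["grip_width"]*88,s["tcp_pos"])
```

```text
[12.0, 44.0, 0.0, 0.0, -0.001, 0.004, 1.0]
[12.0, 44.0, 0.0, 0.0, -0.001, 0.004, 1.0]
[12.0, 44.0, 0.0, 0.0, -0.001, 0.004, 1.0]
[13.0, 44.0, 0.0, 0.0, -0.001, 0.004, 1.0]
[13.0, 44.0, 0.0, 0.0, -0.001, 0.004, 1.0]
[13.0, 44.0, 0.0, 0.0, -0.001, 0.004, 1.0]
[13.0, 44.0, 0.0, 0.0, -0.001, 0.004, 1.0]
[13.0, 44.0, 0.0, 0.0, -0.001, 0.004, 1.0]
[13.0, 44.0, 0.0, 0.0, -0.001, 0.004, 1.0]
[2.49283828 0.5438549  3.87196322] 35.583116852147334 [0.44081939 0.16868109 0.13069803]
```

View pics/x_w.png

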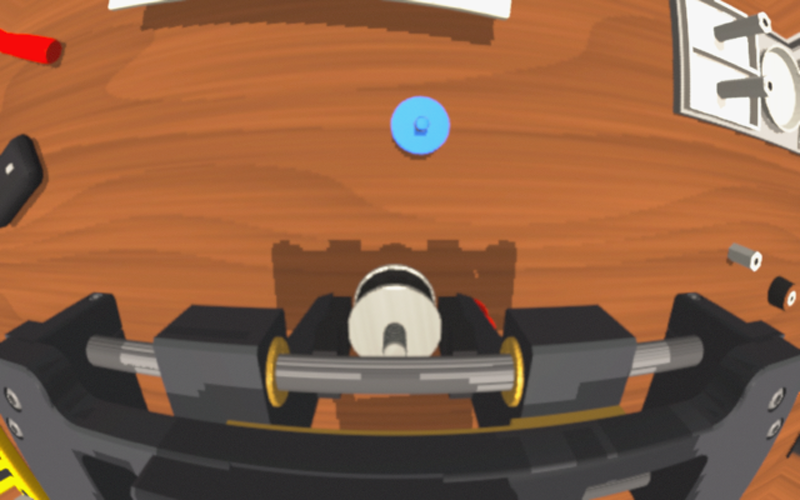

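Held at 35.6 mm, stud up. Carrying to the dish.

servo_tool(motion=[12, 44, 0, 0, 0, 0.004, 1, 12, 44, 0, 0, 0, 0.004, 1, 12, 44, 0, 0, 0, 0.004, 1, 13, 44, 0, 0, 0, 0.004, 1, 13, 44, 0, 0, 0, 0.004, 1, 13, 44, 0, 0, 0, 0.004, 1, 13, 44, 0, 0, 0, 0.004, 1, 13, 44, 0, 0, 0, 0.004, 1, 13, 44, 0, 0, 0, 0.004, 1, 0, 0, 0, 0, 0, 0, 1])

```text
time_s: 29.35
tcp_pos: [0.5463, -0.2322, 0.124]
orientation: [1.0, -0.02, -0.0, 0.0]
force: [0.1, 0.2, -1.7]
grip_width: 0.4
```

servo_tool(motion=[0, 0, 0, 0, 0, 0, 1])

```text
time_s: 29.48
tcp_pos: [0.5458, -0.2288, 0.1243]
orientation: [1.0, -0.019, -0.001, -0.001]
force: [-0.3, 0.4, -0.6]
grip_width: 0.4
```

Run:
```python
import pickle
from h import *
p=cam("wrist");save(p,"y_w.png",k=1.25);pickle.dump(p,open("y.pkl","wb"))
rel([.606,-.227,.022],-.033)
for n in ["dish"]:
    for d in bot.tip_of(n,p)[:3]: print(n,np.round(d["xy"],1),round(d["p"],2),np.round(atz(p,d["xy"],.003),4))
print(proj(p,[.606,-.227,.017])*1.25)
```

```text
t 29.52 tcp [ 0.5459 -0.2284  0.1245] shift [ 60.1  -3.5 102.5] turn [-0.001  0.001 -0.003] grip 0.396
dish [307.7 124.9] 0.65 [ 0.6078 -0.2249  0.003 ]
[387.46682996 159.23674013]
```

View pics/y_w.png

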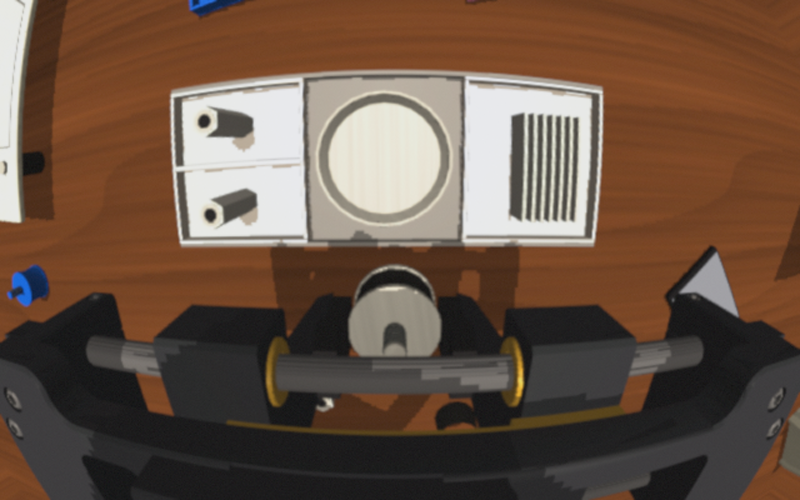

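The dish rim centre is at (385,157) against a predicted (387,159), within about 1 mm. Everything else is still in place. Moving over the dish and lowering.

servo_tool(motion=[30, -2, 10, 0, 0, 0, 1, 31, -2, 20, 0, 0, 0, 1, 0, 0, 40, 0, 0, 0, 1, 0, 0, 22, 0, 0, 0, 1, 0, 0, 5, 0, 0, 0, 1, 0, 0, 2, 0, 0, 0, 1, 0, 0, 0, 0, 0, 0, 1])

```text
time_s: 30.45
tcp_pos: [0.6077, -0.2279, 0.0269]
orientation: [1.0, -0.018, 0.001, 0.0]
force: [-0.4, 0.9, -1.6]
grip_width: 0.403
```

Run:
```python
from h import *
rel([.607,-.226,.021],-.033); print(bot.observe()["force"])
```

```text
t 30.45 tcp [ 0.6077 -0.2279  0.0269] shift [-0.8 -1.9  5.9] turn [ 0.001 -0.001 -0.004] grip 0.403
[-0.40996672  0.90359858 -1.57956329]
```

servo_tool(motion=[0, 0, 2, 0, 0, 0, 1, 0, 0, 2, 0, 0, 0, 1, 0, 0, 1.5, 0, 0, 0, 1, 0, 0, 0, 0, 0, 0, 1])

```text
time_s: 30.95
tcp_pos: [0.6073, -0.2279, 0.0209]
orientation: [1.0, -0.019, 0.0, 0.0]
force: [-1.7, -0.1, 4.0]
grip_width: 0.398
```

Contact felt. Releasing and rising.

servo_tool(motion=[0, 0, 0, 0, 0, 0, 0, 0, 0, 0, 0, 0, 0, -0.2, 0, 0, -15, 0, 0, 0, -0.2, 0, 0, -40, 0, 0, 0, -0.2, 0, 0, -60, 0, 0, 0, -0.2, -30, 0, -50, 0, 0, 0, -0.2, -30, 0, 0, 0, 0, 0, -0.2, 0, 0, 0, 0, 0, 0, -0.2, 0, 0, 0, 0, 0, 0, -0.2])

```text
time_s: 32.08
tcp_pos: [0.5478, -0.2258, 0.1856]
orientation: [1.0, -0.019, 0.0, 0.0]
force: [-0.1, 0.0, -0.3]
grip_width: 0.598
```

Run:
```python
import pickle
from h import *
p=cam("wrist");save(p,"z_w.png",k=1.25);t=cam("top");save(t,"z_t.png",(300,130,480,300),4);s=cam("scene");save(s,"z_s.png",(100,120,500,320),2)
pickle.dump([p,t,s],open("z.pkl","wb"));print(bot.observe()["force"],bot.observe()["tcp_pos"])
for n in ["heatsink_mid","long_a_mid","mount_mid","short_mid","bumper_mid","dish"]:
  for q,l in ((p,"W"),(t,"T"),(s,"S")):
    for d in bot.tip_of(n,q)[:4]: print(n,l,np.round(d["xy"],1),round(d["p"],2),np.round(atz(q,d["xy"],{"l":.0355,"h":.0205,"s":.017,"b":.014,"m":.0195,"d":.003}[n[0]]),3))
```

```text
[ 0.11784723  0.07754849 -0.8188587 ] [ 0.54792542 -0.22564923  0.18491049]
heatsink_mid W [415.1 131. ] 0.83 [ 0.601 -0.331  0.021]
heatsink_mid S [178.8 182.1] 0.8 [ 0.592 -0.338  0.02 ]
heatsink_mid S [180.  192.3] 0.62 [ 0.627 -0.312  0.02 ]
long_a_mid W [203.1 106. ] 0.61 [ 0.636 -0.119  0.035]
long_a_mid T [360.9 165.7] 0.54 [ 0.635 -0.131  0.036]
long_a_mid S [250.3 205.2] 0.8 [ 0.633 -0.133  0.035]
mount_mid W [315.3 129.6] 0.92 [ 0.604 -0.228  0.02 ]
mount_mid W [ 56.6 214.6] 0.6 [0.524 0.139 0.02 ]
mount_mid W [ 21.5 160. ] 0.27 [0.609 0.204 0.02 ]
mount_mid S [387.5 171.3] 0.64 [0.371 0.108 0.019]
mount_mid S [391.5 212.2] 0.63 [0.531 0.152 0.019]
mount_mid S [214.2 194.8] 0.57 [ 0.607 -0.237  0.019]
short_mid W [271.2 280.6] 0.74 [ 0.435 -0.17   0.017]
short_mid S [272.5 165.4] 0.45 [ 0.442 -0.168  0.017]
bumper_mid W [356.8 310.6] 0.53 [ 0.385 -0.271  0.014]
bumper_mid T [421.7 264.2] 0.43 [ 0.386 -0.276  0.014]
bumper_mid S [243.2 145.9] 0.57 [ 0.374 -0.284  0.014]
bumper_mid S [274.3 162.8] 0.42 [ 0.424 -0.171  0.014]
dish W [310.4 125.3] 0.68 [ 0.608 -0.223  0.003]
dish S [217.6 198.7] 0.95 [ 0.598 -0.235  0.003]
```

View pics/z_w.png

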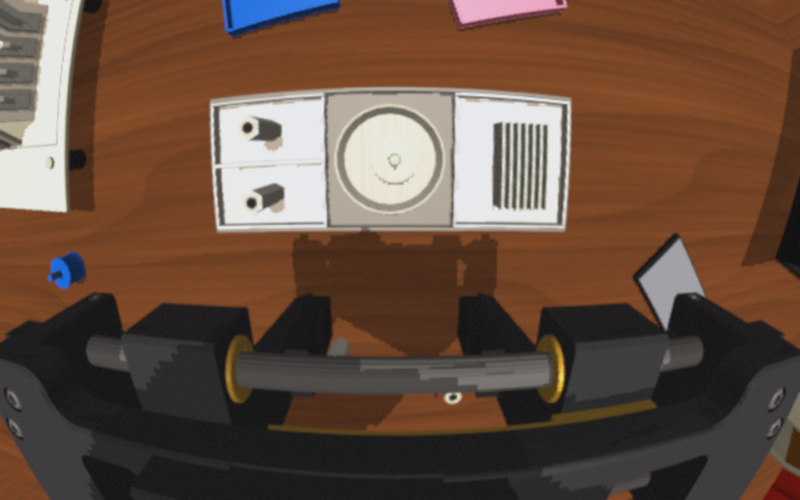

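View pics/z_s.png

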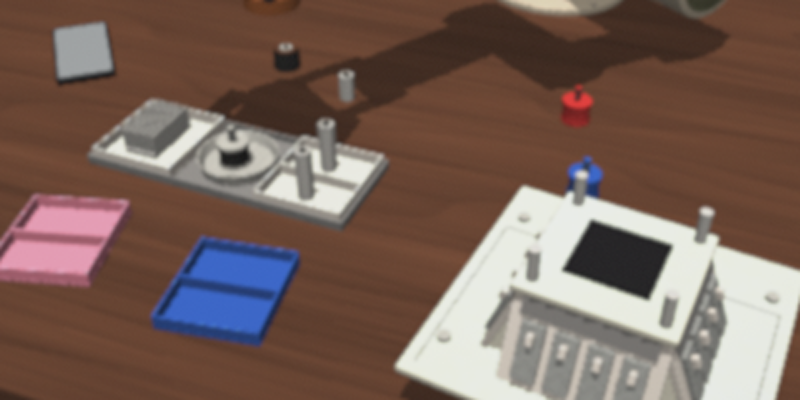

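All four parts are in place: heat sink flat with fins up at (520,165), posts upright at (250,128) and (255,202), and the mount stud-up mid-dish at (394,160). The short post and the plain foot are where they started. Handing in.

Run:
```python
from plant import bot
print(bot.hand_in())
```

```text
the job is handed in; nothing more can be done
None
```

I collected all four parts into the tray and handed the job in after about 32 s of robot time; it gives no verdict.

**What I did:**
- **Heat sink:** I slid it about 60 mm out along the table, until the wrist view showed it well clear of the plate. Then I regripped it at its middle, lifted it and put it in the open bin.
- **Long standoffs:** one went into each half of the split bin.
- **Studded mount:** I put the black-and-steel one in the dish, stud up.

**Last checks (wrist and scene pictures):**

| Part | Seen at (m) | Should be near (m) |
|---|---|---|
| Heat sink, flat, fins up | (0.601, −0.331) | open bin centre (0.604, −0.330) |
| Long standoff, far half | (0.636, −0.119) | (0.637, −0.124) |
| Long standoff, near half | upright in the picture; released at (0.584, −0.123) | (0.583, −0.122) |
| Mount, stud up | (0.604, −0.228) | dish centre (0.606, −0.227) |

- **Parts to leave alone:** the short standoff, (0.435, −0.170), and the plain foot, (0.385, −0.271), are within a few mm of where they were first seen.
- **Contact:** the gripper was clear of everything, and I saw at most about 13 N at the wrist.

**Disagreements:** the scene camera's estimates differed from the wrist camera's by up to about 15 mm, so I relied on the wrist views. The scene-camera network also gave a second, lower-confidence heat sink position about 40 mm from its first. In the last pictures the networks found only one of the two long standoffs. I confirmed the other by eye.

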